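# Catch the photometer cover and lower it shut

### The job

The blue hinged cover of the small white photometer stands open, leaning back just past upright. Tip it forward from behind with a fingertip, catch it on a finger as it falls and hold it up there for a moment, then lower it gently on the finger until it is fully shut, without letting it drop and without squeezing it. Grasp and lift nothing, leave the photometer where it stands and do not disturb the other things.

Things in the scene. Friction and masses are not known exactly. Their poses are not given: they have to be found in the camera images.
- photometer: white box-shaped photometer, 1.6 kg, 83 mm high, standing loose on the worktop on rubber feet. Origin: on the worktop under its middle; front face at x = -50 mm, rear face at x = +55 mm, sides at y = +-55 mm. Its -x axis points out of the front (dark display and round keys), towards the robot's side of the worktop and to its right; +x points to its rear, z up
- cover (a joint): cover angle, rad: 0 shut and level, 1.57 upright, 1.75 fully open on its stop, where its weight (90 g) holds it; it starts within 0.06 of the stop. A push of about 1 N at the free edge moves it. The hinge is damped: once past upright the cover falls forward by itself, slowly at first, and bangs shut about 4 s later at 0.55 to 0.8 rad/s unless held up; below 0.3 rad/s it settles softly
- cover_hinge (a point): middle of the hinge axis, 30 mm behind (+x) the photometer's origin and 85 mm above the worktop; the axis runs along the photometer's y
- cover_lip (a point): middle of the cover's free edge, underside, 115 mm from the hinge. The cover is a flat plate 5 mm thick: blue, 104 mm wide (y) up to 83 mm from the hinge, then an orange lip 70 mm wide. Shut, its underside is 85 mm above the worktop and the lip juts 35 mm beyond the front face, free space below it, so that a fingertip under the lip can let it down all the way
- vial_blue: vial with blue filling and white cap, 26x26x55 mm, a bystander, loose; origin under its middle
- vial_yellow: vial with yellow filling and white cap, 26x26x55 mm, a bystander, loose; origin under its middle
- beaker: clear beaker, 53x53x70 mm, a bystander, loose; origin under its middle
- slide_box: small paper box of slides, 32x84x29 mm, a bystander, loose; origin under its middle
- tape: roll of tape lying flat, 62x62x19 mm, a bystander, loose; origin under its middle
- weigh_cup: grey weighing cup, 58x58x52 mm, a bystander, loose; origin under its middle
- dropper: amber dropper bottle with black bulb, 36x36x100 mm, a bystander, loose; origin under its middle
Mind the look-alikes: they are no part of the job. Several things have the shape of the photometer; the one meant has the colours described above.

How it is judged:
On the way, in this order (a step that is already met when the one before it is completed fails the run):
1. the cover has been tipped forward past upright (value of joint cover below 1.45 rad).
2. the cover is caught: part open (0.2 to 1.2 rad), resting on the fingers and no longer falling (slower than 0.3 rad/s) (value of joint cover between 0.2 and 1.2 rad and contact force between the fingers and cover above 0.05 N and velocity of joint cover between -0.3 and 0.3 rad/s), for 0.2 s.
At the end, for the whole second after the job is handed in: the cover is shut (within 0.03 rad) and at rest, and the photometer stands upright within 20 mm of where it was (value of joint cover below 0.03 rad and angular speed of photometer below 0.1 rad/s and velocity of joint cover above -0.05 rad/s and distance of photometer from where it was at the start of the episode below 0.02 m and angle between photometer's own z axis and vertical below 0.05 rad); the robot touches nothing.
It fails at once if the cover drops: it closes faster than 0.45 rad/s in the last part of its way (0.5 to 0.06 rad open) (value of joint cover between 0.06 and 0.5 rad and velocity of joint cover below -0.45 rad/s).
It fails at once if the cover is squeezed or pressed with more than 15 N (contact force between the fingers and cover above 15 N).
It fails at once if the photometer is lifted, tipped or pushed more than 20 mm away (distance of photometer from where it was at the start of the episode above 0.02 m or height (world z) of photometer above 0.008 m or angle between photometer's own z axis and vertical above 0.1 rad).
It fails at once if another thing on the worktop is moved more than 20 mm (distance of any of vial_blue, vial_yellow, beaker, slide_box, tape, weigh_cup, dropper from where it was at the start of the episode above 0.02 m).
It also fails if it takes over 64 s, if anything falls off the work surface, if the arm or the gripper's body presses on something with over 40 N, if the wrist force passes 120 N, or if a joint passes its speed limit or range.

### The arm

A 7-joint arm with a two-finger parallel gripper is mounted at the origin on a cart in front of the work surface, level with it; the furniture and walls round the work are solid. World frame = base frame: x ahead of the robot, y to its left, z up, the work surface at z = 0. Lengths are in m, angles in rad, forces in N, time in s.
With the tool pointing down it reaches from about 0.425 to 0.925 m from the base axis. Payload 6.8 kg.
Tool frame: the origin (TCP) lies midway between the tips of the shut fingers; the grasp point (between the pads) lies 19 mm behind it; z points along the fingers, y is the direction in which the jaws open and shut (so a half turn about z gives the same grasp; the last joint's range is limited). The gripper opens to 85 mm and grips with 20 to 120 N. Pads are 22 mm wide; open, the fingers measure 114 mm over their backs; the gripper's body (76 mm by 85 mm) begins 54 mm behind the grasp point. The pads swing forward as they close: fully open they stand 13 mm farther back than shut.
Start: joints at [-1.431, 0.477, 0.022, 1.555, -0.011, 1.109, -0.083], TCP at [0.166, 0.654, 0.231] pointing down, gripper open.
Joint ranges: [-2.96, 2.96], [-0.34, 2.1], [-1.41, 1.46], [0.24, 2.44], [-1.37, 4.51], [0.17, 1.92], [-2.96, 2.96]. Speed limits (rad/s): [2.39, 2.39, 3.14, 3.14, 3.14, 3.14, 3.14].

### API

Orientations are given as a unit quaternion [w, x, y, z].
In Python, from station import bot gives the robot as it stands.
- The arm moves only by the shell command python3 -m jog 'ROWS' [FORCE]. ROWS is JSON, a list of rows, each a list of 3 entries, a list of its own where there are three numbers: the shift along the tool's x, y, z in mm, then the turn, a rotation vector about the tool's x, y, z in degrees, then the closure, from -1 (fully open) to 1 (shut). A call has 1 to 12 rows; each row shifts and turns the commanded pose from where the row before left it, along the tool's axes as they then stand; what a row does not reach is not made up. A row lasts 1/8 s, in which the tool goes at most 62.5 mm and 10.7 degrees, less where a joint would pass 70% of its speed; a pose out of reach is approached as far as the arm can. A call is refused whole if a number of a shift passes 62.5 or a number of a turn 10.7, either way. A call with a gripper value outside its range is refused whole. The fingers move at their own pace and stop on an object; FORCE is the grip in N (left out, the last holds). Time passes only in rows, so rows that do not move let the fingers close. It gives the time, the measured TCP pose, the force and the opening at its end, in the units of the state.
- bot.get_obs(): the state, without advancing time (a new reading comes with each control period).
- bot.read_camera(name): name is "scene" or "side" or "wrist"; returns (picture, depth): 400x640x3 uint8, red, green, blue; 400x640 float32, m along the optical axis (not along the pixel's ray), 0 where there is no reading.
- bot.camera_info(name): a dict with "fx", "fy", "cx", "cy" (pixels), "world_from_camera" (4x4, takes a point from camera to world coordinates); the wrist camera has in their place "mount" (4x4, takes a point from camera to tool coordinates, whose origin is the TCP and whose axes are the flange's). Camera axes: x right, y up, looking along -z (the intrinsics and any distortion apply to the point x, -y, -z); pixel columns grow to the right and rows downward; lengths in m; the calibration is good to about 2 mm. A picture is of the moment at which its call begins: read the wrist's pose just before it. camera_info takes no time and is no camera call.
- bot.hand_in(): hands the job in, once; it reports no verdict.
Trained networks look in the newest picture that a camera, given by its name, has taken for a name from the list of things; names that differ only in an ending like _2 or _b are one class to them, and where a whole thing is asked for, a point or a joint stands for the part that bears it (a point fixed in the world has none). Each returns a list of dicts, best first, with "score" (0 to 1); they miss things now and then, are a little off and sometimes report something else, mostly with a low value. They report only what shows in the picture. A call takes as long as a camera call. They do not tell look-alikes from the thing itself.
- bot.find_in(camera, thing): "xy" ([column, row] as shares, 0 to 1, of the picture: columns of its width, rows of its height, amid what is visible of it).
- bot.cut_out(camera, thing): "pixels" (400x640 bool, what is visible of it) and "xy" ([column, row] as shares, 0 to 1, of the picture: columns of its width, rows of its height, amid what is visible of it).
- bot.landmark_of(camera, thing): "xy" ([column, row] as shares, 0 to 1, of the picture: columns of its width, rows of its height: a listed point, or the origin of a listed thing).
The state is a dict: "t": time; "q": joint angles; "joint_vel": joint speeds; "joint_torque": joint torques, N m; "eef_pos": TCP position; "tool_rot": TCP orientation; "contact_force": force on the tool from outside, world axes, zero at the start; "torque": the same for the moment, N m; "gripper_width": opening from 0.0 (shut) to 1.0 (fully open).
Only numpy, scipy, OpenCV 4.12 (cv2) and the standard library are available. Lean on these libraries where they do the work, as an engineer would, in place of code of your own. Each camera call takes 0.05 s, during which the arm holds its last target.

## Working session

There is one attempt and no reset: what is moved stays moved. The work goes in short steps, Python scripts to look and compute and a shell command to move; the robot and the scene stay as the last step left them, time stands still between calls to the robot, and variables do not carry over. Pictures are saved under pics/ and viewed, and the job is handed in when it is done.

```bash
ls; mkdir -p pics; python3 - <<'E'
from station import bot
import cv2
o=bot.get_obs(); print({k:(o[k]) for k in o})
for c in ["scene","side","wrist"]:
    p,d=bot.read_camera(c); cv2.imwrite(f"pics/{c}0.png",p[:,:,::-1])
    i=bot.camera_info(c); print(c,i)
    for th in ["photometer","cover_hinge","cover_lip"]:
        try:
            r=bot.landmark_of(c,th); print(th,[(round(e['score'],2),(e['xy'][0]*640,e['xy'][1]*400)) for e in r])
        except Exception as e: print(e)
E
```

```text
pics
{'t': 0.0, 'q': array([-1.43110974,  0.47783101,  0.02233677,  1.55644833, -0.01147634,
        1.1093327 , -0.08312761]), 'joint_vel': array([ 1.12224365e-03, -1.15095327e-03,  8.40067195e-05, -2.85315991e-04,
        7.55768327e-04,  7.03765224e-05,  2.23592693e-03]), 'joint_torque': array([-1.02604688e-03, -5.96460056e+01,  1.60728972e+00, -2.81197107e+01,
        1.23960464e-02,  9.54938703e-03,  7.82117411e-06]), 'eef_pos': array([0.16542207, 0.65379401, 0.23030629]), 'tool_rot': array([-3.61481553e-05,  1.23572954e-01,  9.92335040e-01, -9.44890335e-04]), 'contact_force': array([-0.5556959 , -0.83972992, -0.34556471]), 'torque': array([-0.00832211,  0.04046086,  0.03854389]), 'gripper_width': 1.005716327793017}
scene {'fx': 474.864047473669, 'fy': 474.864047473669, 'cx': 317.9307061165961, 'cy': 199.65104634259882, 'world_from_camera': array([[ 0.95393023,  0.21889262, -0.20519051,  0.28795851],
       [-0.29991395,  0.71459537, -0.63198503, -0.90389017],
       [ 0.00829133,  0.66440912,  0.74732307,  1.10373761],
       [ 0.        ,  0.        ,  0.        ,  1.        ]
[... 685 characters left out ...]
 335.2)), (0.19, (371.77599999999995, 267.88))]
cover_hinge [(0.78, (341.184, 228.12)), (0.55, (350.08000000000004, 317.6))]
cover_lip [(0.97, (387.328, 354.0)), (0.87, (350.72, 201.79999999999998))]
wrist {'fx': 338.8586912875586, 'fy': 338.8586912875586, 'cx': 319.9294999881004, 'cy': 199.01618474115273, 'mount': array([[-3.53926970e-04,  9.47121943e-01,  3.20873651e-01,
         8.31956249e-02],
       [ 9.99999016e-01,  7.70810607e-04, -1.17219042e-03,
        -4.74063280e-04],
       [-1.35754008e-03,  3.20872920e-01, -9.47121284e-01,
        -1.41547593e-01],
       [ 0.00000000e+00,  0.00000000e+00,  0.00000000e+00,
         1.00000000e+00]])}
photometer []
cover_hinge []
cover_lip []
```

View pics/scene0.png

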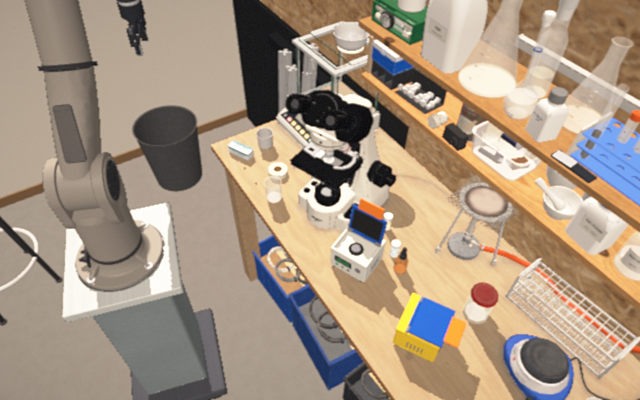

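View pics/side0.png

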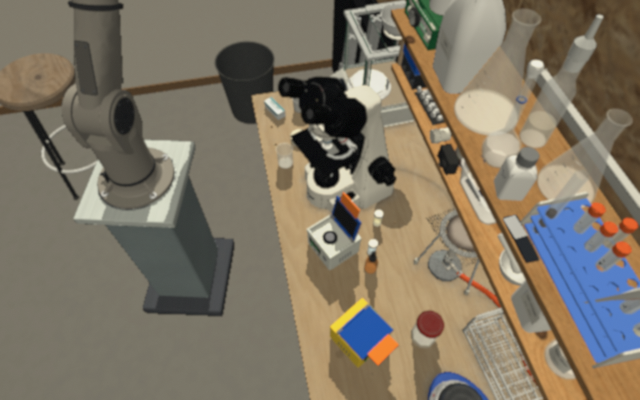

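Candidates: the white photometer with blue open cover at scene (357,250), and the yellow one at scene (425,328), which is a look-alike. I choose the white one. Next: a close crop and its pose.

```bash
cat > h.py <<'E'
from station import bot
import numpy as np, cv2
from scipy.spatial.transform import Rotation as R
def T(c):
    i=bot.camera_info(c)
    if 'mount' in i:
        o=bot.get_obs(); W=np.eye(4); q=o['tool_rot']; W[:3,:3]=R.from_quat([q[1],q[2],q[3],q[0]]).as_matrix(); W[:3,3]=o['eef_pos']
        return i,W@i['mount']
    return i,i['world_from_camera']
def deproj(c,u,v,z,iT=None):
    i,M=iT or T(c)
    u=np.asarray(u,float);v=np.asarray(v,float)
    P=np.stack([(u-i['cx'])/i['fx']*z,-(v-i['cy'])/i['fy']*z,-z,np.ones_like(z)],-1)
    return (P@M.T)[...,:3]
def ray(c,u,v,zw,iT=None): # intersect plane z=zw
    i,M=iT or T(c); d=M[:3,:3]@np.array([(u-i['cx'])/i['fx'],-(v-i['cy'])/i['fy'],-1]); o=M[:3,3]
    return o+d*(zw-o[2])/d[2]
def proj(c,p,iT=None):
    i,M=iT or T(c); q=np.linalg.inv(M)@np.append(p,1); return (i['cx']+i['fx']*q[0]/-q[2], i['cy']-i['fy']*q[1]/-q[2])
def cloud(c):
    p,d=bot.read_camera(c); iT=T(c); v,u=np.mgrid[:400,:640]
    return p,d,deproj(c,u,v,d.astype(float),iT),iT
E
python3 - <<'E'
from h import *
for c in ["scene","side"]:
    p,d,X,iT=cloud(c)
    cv2.imwrite(f"pics/{c}crop.png",cv2.resize(p[180:300,290:450,::-1],None,fx=5,fy=5,interpolation=cv2.INTER_CUBIC))
    h={"scene":(365.2,233.9),"side":(341.2,228.1)}[c]; l={"scene":(371.4,207.),"side":(350.7,201.8)}[c]; f={"scene":(354,261.5),"side":(331.7,246.5)}[c]
    print(c,'hinge',ray(c,*h,.085),'orig',ray(c,*f,0.0))
    r=X.reshape(-1,3); 
    for th in ["cover_lip","vial_blue","vial_yellow","beaker","slide_box","tape","weigh_cup","dropper"]:
        for e in bot.cut_out(c,th)[:3]:
            m=e['pixels']&(d>0)
            if m.sum()>5: print(th,round(e['score'],2),np.round(np.array(e['xy'])*[640,400]),np.round(np.median(X[m],0),3),np.round(X[m].min(0),3),np.round(X[m].max(0),3))
E
```

```text
scene hinge [ 0.65261351 -0.19782774  0.085     ] orig [ 0.61797978 -0.22019656  0.        ]
cover_lip 0.88 [366. 221.] [ 0.655 -0.2    0.141] [ 0.616 -0.243  0.001] [ 0.753 -0.069  0.201]
cover_lip 0.59 [434. 319.] [ 0.714 -0.494  0.09 ] [ 0.645 -0.555 -0.006] [ 0.812 -0.383  0.096]
vial_blue 0.55 [394. 248.] [ 0.727 -0.237  0.043] [ 0.718 -0.243  0.003] [ 0.744 -0.219  0.062]
vial_yellow 0.64 [386. 215.] [ 0.749 -0.141  0.051] [ 0.69  -0.23   0.008] [ 0.762 -0.122  0.165]
slide_box 0.54 [235. 154.] [0.4   0.302 0.026] [ 0.363  0.264 -0.004] [0.439 0.38  0.036]
weigh_cup 0.66 [264. 139.] [0.492 0.333 0.029] [ 0.465  0.298 -0.006] [0.532 0.428 0.057]
dropper 0.65 [401. 262.] [ 0.722 -0.287  0.045] [ 0.709 -0.298 -0.   ] [ 0.741 -0.25   0.101]
side hinge [ 0.64592464 -0.20159031  0.085     ] orig [ 6.22553903e-01 -2.14024016e-01 -2.22044605e-16]
cover_lip 0.7 [349. 217.] [ 0.658 -0.199  0.143] [ 0.619 -0.241 -0.003] [ 0.701 -0.078  0.204]
cover_lip 0.68 [369. 337.] [ 0.718 -0.493  0.091] [ 0.648 -0.556  0.062] [ 0.781 -0.421  0.099]
vial_yellow 0.55 [376. 219.] [ 0.752 -0.139  0.045] [ 0.741 -0.146  0.   ] [ 0.768 -0.106  0.061]
beaker 0.94 [287. 154.] [0.464 0.073 0.045] [ 0.425  0.052 -0.001] [0.489 0.171 0.077]
weigh_cup 0.46 [292. 107.] [0.482 0.31  0.026] [ 0.47  -0.075  0.006] [0.533 0.356 0.409]
dropper 0.73 [373. 260.] [ 0.73  -0.287  0.048] [ 0.713 -0.298  0.   ] [ 0.753 -0.238  0.103]
```

```bash
python3 - <<'E'
from h import *
# box top & cover plane from depth
for c in ["scene","side"]:
    p,d,X,iT=cloud(c)
    hsv=cv2.cvtColor(p,cv2.COLOR_RGB2HSV)
    reg=np.zeros(d.shape,bool); reg[190:285,310:395]=1; reg&=d>0
    blue=reg&(hsv[...,0]>100)&(hsv[...,0]<125)&(hsv[...,1]>120)
    org=reg&(hsv[...,0]>5)&(hsv[...,0]<18)&(hsv[...,1]>190)&(hsv[...,2]>150)
    for n,m in (('blue',blue),('org',org)):
        print(c,n,m.sum()); 
        if m.sum()>5:
            P=X[m]; print(np.round(np.percentile(P,[2,50,98],axis=0),3))
    m=blue|org; P=X[m]; cen=np.median(P,0); 
    P=P[np.linalg.norm(P-cen,axis=1)<.1]; u,s,vt=np.linalg.svd(P-P.mean(0),full_matrices=0); print('normal',vt[2],s)
    top=reg&(np.abs(X[...,2]-.084)<.008)&(hsv[...,1]<60)
    P=X[top]; print('top',top.sum(),P.mean(0)); print(cv2.minAreaRect((P[:,:2]*1000).astype(np.float32)))
E
```

```text
scene blue 302
[[ 0.619 -0.24   0.085]
 [ 0.65  -0.201  0.123]
 [ 0.685 -0.153  0.166]]
scene org 214
[[ 0.642 -0.219  0.168]
 [ 0.662 -0.196  0.182]
 [ 0.68  -0.17   0.198]]
normal [ 0.77340761  0.60527837 -0.18835805] [0.85050127 0.67694925 0.04275989]
top 1123 [ 0.62068557 -0.13219185  0.08205687]
((617.3017578125, -154.562255859375), (271.7771301269531, 205.56747436523438), 73.1678237915039)
side blue 154
[[ 0.624 -0.237  0.088]
 [ 0.66  -0.218  0.106]
 [ 0.687 -0.159  0.167]]
side org 59
[[ 0.646 -0.215  0.042]
 [ 0.661 -0.184  0.195]
 [ 0.681 -0.066  0.201]]
normal [ 0.77812144  0.59849131 -0.19061788] [0.60917291 0.44415024 0.0207883 ]
top 759 [ 0.62608944 -0.18885232  0.08193568]
((654.3862915039062, -180.85159301757812), (188.17190551757812, 224.99832153320312), 2.034557819366455)
```

View pics/scenecrop.png

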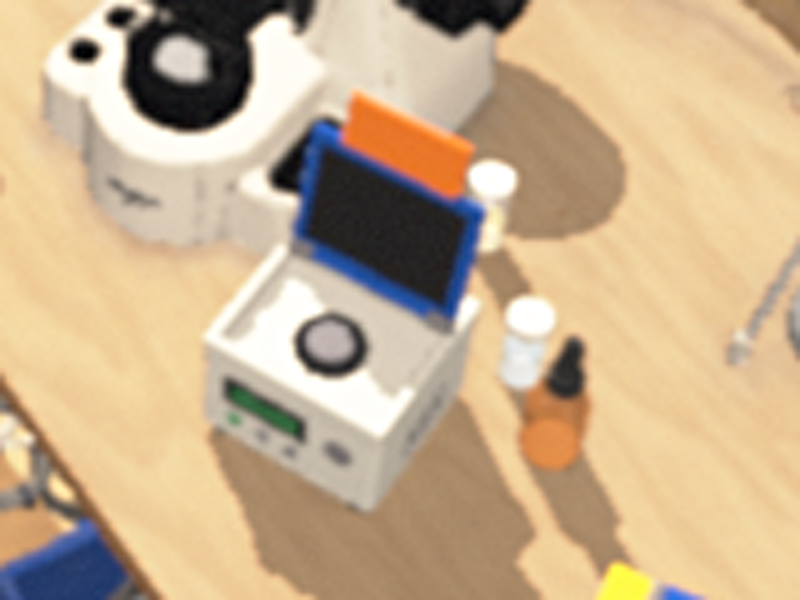

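View pics/sidecrop.png

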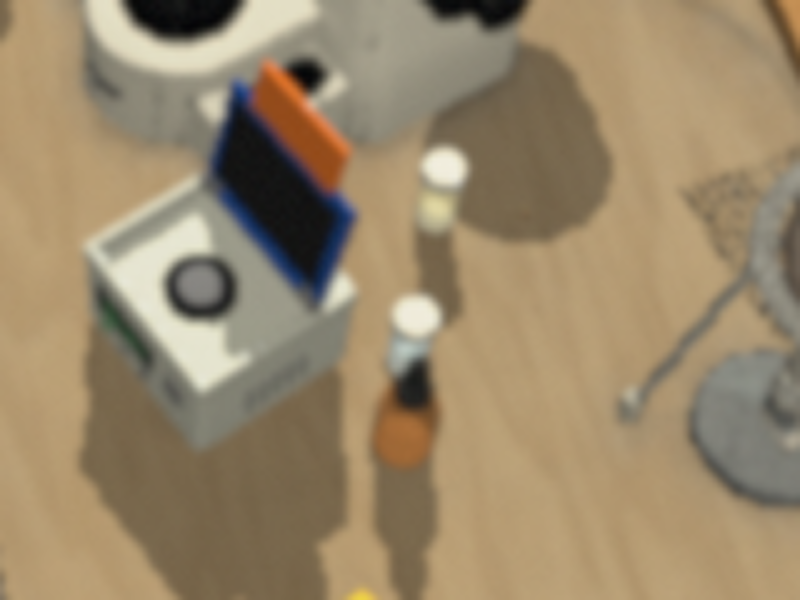

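The crop confirms it: a white box with green display and round keys at scene (354,262), and a blue frame with orange lip leaning back at (371,207). The microscope stands close by, left and behind. Next, a height map around the photometer.

```bash
python3 - <<'E'
from h import *
H=np.full((60,60),-1.)
# grid world x 0.25..0.95 , y -0.65..0.25 at 20mm
xs=np.arange(.30,.92,.025); ys=np.arange(.25,-.62,-.025)
G=np.full((len(ys),len(xs)),-9.)
for c in ["scene","side"]:
    p,d,X,iT=cloud(c); P=X[d>0]
    ix=np.round((P[:,0]-.30)/.025).astype(int); iy=np.round((.25-P[:,1])/.025).astype(int)
    ok=(ix>=0)&(ix<len(xs))&(iy>=0)&(iy<len(ys))
    np.maximum.at(G,(iy[ok],ix[ok]),P[ok,2]*100)
print('      '+' '.join('%3d'%(x*1000) for x in xs))
for y,r in zip(ys,G): print('%5d '%round(y*1000)+' '.join('%3d'%round(v) if v>-9 else ' . ' for v in r))
E
```

```text
300 325 350 375 400 425 450 475 500 525 550 575 600 625 650 675 700 725 750 775 800 825 850 875 900
  250  .   .    1   1   1   1   1   1   1   1   1   0   5   6  .   31  32  32  32  32  32   9   9   1   1
  225  .   .    1   1   1   1   1   1   2   1   0  .   .   .   .   .   32  32  31   8   1   1   1   1   1
  200  .   .    0   1   1   1   1   3   2   2   1  .   .   .   .   .   .   .   .   .    1   1   1   1   1
  175  .   .   .    1   1   1   1   2   3   3   1   0  .   .   .   .   .   .   50  55  55  52  51   1   1
  150  .   .   .    1   1   1   1   2   2   2   0   1   0  .   .   .   .   .   50  55  55  55  50  50   1
  125  .   .   .    0   1   1   0   1   1   1   1   0   0  .   .   .   .   .   50  55  55  56  50  50   1
  100  .   .   .    0   1   1   7   7   7   1   1   1  .   .   .   .   .   .   50  55  57  58  51  55   1
   75  .   .   .   .    1   7   8   7   7   1   0   6   6  .   .   35  35  .   50  55  55  59  59  58  38
   50  .   .   .   .    1   1   8   7   1   1   6  24   6  .   36  36  36  35  .   50  55  55  55  55  38
   25  .   .   .   .    0   1   1   1   1  24 
[... 2009 characters left out ...]
   0   1   1   1   9   9  10  10  10  10   1   1  11  10  10  51
 -475  .   .   .   .   .   .   .   .   .   .    1   1   1   9  10  10  10  10  10   9   1  10  10  10  50
 -500  .   .   .   .   .   .   .   .   .   .    1   1   1   8  10  10  10  10  10  10   1   1  10  11   1
 -525  .   .   .   .   .   .   .   .   .   .    1   1   1   1   8  10  10  10  10  10   1   1   1   1   1
 -550  .   .   .   .   .   .   .   .   .   .    0   1   1   1   1   9   9  10  10   1   1   1   1   4   4
 -575  .   .   .   .   .   .   .   .   .   .   .    1   1   1   1   1   1   1   1   1   1   1   3   6   8
 -600  .   .   .   .   .   .   .   .   .   .   .    1   1   1   1   1   1   1   1   1   1   1   5   9   9
```

Choosing the white photometer. Its +x axis is at a bearing of about 38°, hinge about (0.649,-0.200), origin about (0.623,-0.2175). The microscope is about 0.47 m tall and blocks the low direct way, so I go up and over or around it, logging joint data to learn the kinematics.

```bash
cat > st.py <<'E'
from h import *
import json
o=bot.get_obs(); q=o['tool_rot']; M=R.from_quat([q[1],q[2],q[3],q[0]]).as_matrix()
print('t',round(o['t'],2),'q',np.round(o['q'],3).tolist(),'p',np.round(o['eef_pos'],4).tolist(),'F',np.round(o['contact_force'],1).tolist(),'w',round(o['gripper_width'],2))
print('x',np.round(M[:,0],3),'y',np.round(M[:,1],3),'z',np.round(M[:,2],3))
open('log.jsonl','a').write(json.dumps([o['q'].tolist(),o['eef_pos'].tolist(),M.tolist()])+'\n')
E
python3 st.py
python3 -m jog '[[[0,0,-60],[0,0,0],1],[[0,0,-60],[0,0,0],1],[[0,0,-60],[0,0,0],1],[[0,0,-60],[0,0,0],1],[[0,0,-40],[0,0,0],1]]'; python3 st.py
python3 -m jog '[[[-60,-20,0],[0,0,0],1],[[-60,-20,0],[0,0,0],1],[[-40,-60,0],[0,0,0],1],[[-30,-60,0],[0,0,0],1]]'; python3 st.py
```

```text
t 1.7 q [-1.431, 0.477, 0.022, 1.555, -0.012, 1.109, -0.083] p [0.1656, 0.6544, 0.2313] F [0.2, -0.5, 0.0] w 1.0
x [-0.969  0.245  0.   ] y [0.245 0.969 0.   ] z [-0.  0. -1.]
t: 2.33
eef_pos: [0.1657, 0.6544, 0.515]
tool_rot: [0.0, 0.124, 0.992, 0.002]
contact_force: [0.3, 1.0, -0.8]
gripper_width: -0.0
t 2.33 q [-1.447, 0.38, 0.051, 1.083, -0.019, 1.675, -0.079] p [0.1657, 0.6544, 0.515] F [0.3, 1.0, -0.8] w -0.0
x [-0.969  0.245  0.   ] y [0.245 0.969 0.004] z [ 0.001  0.004 -1.   ]
t: 2.82
eef_pos: [0.3066, 0.4649, 0.5108]
tool_rot: [0.0, 0.125, 0.992, -0.0]
contact_force: [0.8, 0.3, 1.4]
gripper_width: 0.002
t 2.83 q [-1.199, 0.147, 0.118, 1.395, -0.017, 1.601, 0.238] p [0.3066, 0.4649, 0.5108] F [0.8, 0.3, 1.4] w 0.0
x [-0.969  0.247 -0.   ] y [ 0.247  0.969 -0.   ] z [ 0.    -0.001 -1.   ]
```

```bash

python3 -m jog '[[[-40,-60,-15],[0,0,10],1],[[-30,-60,-15],[0,0,10],1],[[0,-60,-15],[0,0,10],1],[[0,-60,-15],[0,0,10],1]]'; python3 st.py
python3 -m jog '[[[20,-60,0],[0,0,10],1],[[20,-60,0],[0,0,10],1],[[20,-60,0],[0,0,10],1]]'; python3 st.py
```

```text
t: 3.32
eef_pos: [0.2521, 0.2534, 0.5682]
tool_rot: [-0.0, 0.459, 0.888, 0.0]
contact_force: [-0.0, -0.2, 1.2]
gripper_width: -0.001
t 3.33 q [-1.136, -0.227, 0.127, 1.623, 0.029, 1.743, -0.391] p [0.2521, 0.2534, 0.5682] F [-0.0, -0.2, 1.2] w -0.0
x [-0.578  0.816  0.   ] y [0.816 0.578 0.   ] z [ 0.     0.001 -1.   ]
t: 3.7
eef_pos: [0.1364, 0.2437, 0.5677]
tool_rot: [0.0, 0.63, 0.777, -0.008]
contact_force: [0.5, 0.5, -0.4]
gripper_width: -0.001
t 3.7 q [-1.088, -0.336, -0.115, 1.703, -0.043, 1.789, -0.997] p [0.1364, 0.2437, 0.5677] F [0.5, 0.5, -0.4] w -0.0
x [-0.207  0.978 -0.011] y [ 0.978  0.207 -0.012] z [-0.01  -0.013 -1.   ]
```

```bash

python3 -m jog '[[[0,60,0],[0,0,0],1],[[0,60,0],[0,0,0],1],[[-40,60,0],[0,0,0],1],[[-60,50,0],[0,0,0],1]]'; python3 st.py
python3 -m jog '[[[-60,20,0],[0,0,0],1],[[-60,20,0],[0,0,0],1],[[-60,0,0],[0,0,0],1],[[-60,0,0],[0,0,0],1],[[-60,0,0],[0,0,0],1],[[-60,0,0],[0,0,0],1]]'; python3 st.py
```

```text
t: 4.2
eef_pos: [0.3568, 0.2212, 0.5633]
tool_rot: [-0.001, 0.614, 0.79, -0.011]
contact_force: [0.3, -0.4, -1.1]
gripper_width: 0.001
t 4.2 q [-0.998, -0.108, 0.256, 1.536, 0.03, 1.731, -0.489] p [0.3568, 0.2212, 0.5633] F [0.3, -0.4, -1.1] w 0.0
x [-0.247  0.969 -0.012] y [ 0.969  0.247 -0.018] z [-0.014 -0.016 -1.   ]
t: 4.95
eef_pos: [0.4813, -0.1187, 0.5676]
tool_rot: [-0.001, 0.614, 0.789, -0.009]
contact_force: [0.7, -0.1, 0.5]
gripper_width: -0.0
t 4.95 q [-0.651, 0.018, 0.79, 1.419, 0.003, 1.72, 0.389] p [0.4813, -0.1187, 0.5676] F [0.7, -0.1, 0.5] w -0.0
x [-0.246  0.969 -0.011] y [ 0.969  0.246 -0.016] z [-0.013 -0.014 -1.   ]
```

```bash

python3 -m jog '[[[-60,0,0],[0,0,9.5],1],[[-50,0,0],[0,0,9.5],1],[[-40,-30,0],[0,0,9.5],1],[[-30,-30,0],[0,0,9.5],1],[[0,0,0],[0,0,9.5],1],[[0,0,0],[0,0,9.5],1],[[0,0,0],[0,0,9.5],1]]'; python3 st.py
python3 -m jog '[[[0,0,0],[0,10,0],1],[[0,0,0],[0,10,0],1],[[0,0,0],[0,10,0],1]]'; python3 st.py
```

```text
t: 5.82
eef_pos: [0.4304, -0.2836, 0.5706]
tool_rot: [0.005, 0.947, 0.321, -0.009]
contact_force: [0.9, -0.4, 0.9]
gripper_width: 0.001
t 5.83 q [-0.511, 0.087, 1.084, 1.385, -0.058, 1.719, -0.355] p [0.4304, -0.2836, 0.5706] F [0.9, -0.4, 0.9] w 0.0
x [ 0.794  0.607 -0.019] y [ 0.607 -0.794  0.003] z [-0.013 -0.015 -1.   ]
t: 6.2
eef_pos: [0.4303, -0.2843, 0.5714]
tool_rot: [-0.079, 0.916, 0.313, 0.24]
contact_force: [-0.4, -0.7, -0.2]
gripper_width: -0.004
t 6.2 q [-0.461, -0.104, 1.158, 1.54, -0.401, 1.527, -0.218] p [0.4303, -0.2843, 0.5714] F [-0.4, -0.7, -0.2] w -0.0
x [0.689 0.535 0.488] y [ 0.611 -0.792  0.005] z [ 0.389  0.295 -0.873]
```

```bash
cat > kin.py <<'E'
from h import *
import json, itertools, os
from scipy.optimize import least_squares
def Rz(a): return R.from_euler('z',a).as_matrix()
def Ry(a): return R.from_euler('y',a).as_matrix()
SG=[-1,1,-1,1,-1,1,-1]
def fk(q,par,sg):
    c1,c7=par[0],par[1]; d=par[2:6]; a=par[6:10]
    M=np.eye(3);p=np.array([0,0,d[0]])
    M=Rz(sg[0]*q[0]+c1); p=p+M@[a[0],0,0]
    M=M@Ry(q[1])@Rz(sg[2]*q[2]); p=p+M@[a[1],0,d[1]]
    M=M@Ry(q[3])@Rz(sg[4]*q[4]); p=p+M@[a[2],0,d[2]]
    M=M@Ry(q[5]); p=p+M@[a[3],0,0]; M=M@Rz(sg[6]*q[6]+c7); p=p+M@[0,0,d[3]]
    return p,M
def load():
    return [tuple(np.array(x) for x in json.loads(l)) for l in open('log.jsonl')]
def fit():
    D=load(); best=None
    for s in itertools.product([1,-1],repeat=4):
        sg=[s[0],1,s[1],1,s[2],1,s[3]]
        for c7 in (0,1.57,3.14,-1.57):
            def res(par):
                r=[]
                for q,p,M in D:
                    pp,MM=fk(q,par,sg); r+=list((pp-p)*2)+list((MM-M).ravel()*.5)
                return np.array(r)
            f=least_squares(res,[-.1,c7,.3,.4,.4,.25,0,0,0,0],max_nfev=60)
            if best is None or f.cost<best[0]: best=(f.cost,f.x,sg)
    return best
if __name__=='__main__':
    b=fit(); print(b[0],np.round(b[1],4),b[2]); json.dump([b[1].tolist(),b[2]],open('kin.json','w'))
    for q,p,M in load():
        pp,MM=fk(q,b[1],b[2]); print(np.round((pp-p)*1000,1), round(np.linalg.norm(MM-M),3))
E
python3 kin.py
```

```text
0.006470920631548655 [-1.0780e-01  1.4646e+00  3.0810e-01  5.4730e-01  4.7790e-01  3.3670e-01
 -3.1000e-03 -1.0000e-04  1.7700e-02 -7.3000e-03] [-1, 1, -1, 1, -1, 1, -1]
[10.2 -2.2 -2.3] 0.002
[13.   7.2 -1.1] 0.002
[ 1.3  5.1 -1.3] 0.002
[-17.8  15.3   1.1] 0.002
[-23.6  25.8  -1.1] 0.003
[-11.1  10.9   0.7] 0.004
[-11.7   0.2  -0.4] 0.004
[-15.9  -2.8  -2.4] 0.004
[-4.9  2.9  6.9] 0.076
```

```bash
sed -i 's/M@\[a\[0\],0,0\]/M@[a[0],par[10],0]/; s/M@\[a\[1\],0,d\[1\]\]/M@[a[1],par[11],d[1]]/; s/M@\[a\[2\],0,d\[2\]\]/M@[a[2],par[12],d[2]]/; s/M@\[a\[3\],0,0\]/M@[a[3],par[13],0]/; s/0,0,0,0\],max/0,0,0,0,0,0,0,0],max/' kin.py; python3 -m jog '[[[0,0,0],[0,10,0],1]]' ; python3 -m jog '[[[0,0,0],[0,0,0],1],[[0,0,0],[0,0,0],1]]' ; python3 st.py; python3 kin.py
```

```text
t: 6.32
eef_pos: [0.43, -0.2846, 0.5714]
tool_rot: [-0.106, 0.891, 0.304, 0.319]
contact_force: [0.4, 0.0, -0.1]
gripper_width: 0.001
t: 6.58
eef_pos: [0.4315, -0.2824, 0.571]
tool_rot: [-0.106, 0.892, 0.307, 0.314]
contact_force: [0.7, 0.6, 0.9]
gripper_width: -0.001
t 6.58 q [-0.479, -0.148, 1.224, 1.605, -0.528, 1.477, -0.138] p [0.4315, -0.2824, 0.571] F [0.7, 0.6, 0.9] w -0.0
x [0.615 0.481 0.625] y [ 0.614 -0.79   0.004] z [ 0.496  0.381 -0.781]
1.1844989544906721e-29 [-0.      1.5708  0.2871  0.5418  0.4725  0.327  -0.      0.     -0.
 -0.     -0.0305 -0.0314 -3.6115  3.6111] [-1, 1, -1, 1, -1, 1, -1]
[ 0.  0. -0.] 0.0
[ 0. -0.  0.] 0.0
[ 0. -0.  0.] 0.0
[0. 0. 0.] 0.0
[-0. -0.  0.] 0.0
[ 0. -0. -0.] 0.0
[-0. -0. -0.] 0.0
[-0. -0. -0.] 0.0
[ 0. -0.  0.] 0.0
[-0. -0. -0.] 0.0
```

The kinematics fit exactly. Now I plan the poses by IK, with one tilted orientation for both tipping and catching.

```bash
cat > plan.py <<'E'
from kin import *
par,sg=json.load(open('kin.json')); par=np.array(par)
LO=np.array([-2.96,-.34,-1.41,.24,-1.37,.17,-2.96]);HI=np.array([2.96,2.1,1.46,2.44,4.51,1.92,2.96])
ex=np.array([np.cos(np.radians(37.8)),np.sin(np.radians(37.8)),0]); ey=np.array([-ex[1],ex[0],0]); o=np.array([.623,-.2175,0]); ez=np.array([0,0,1.])
def W(x,y,z): return o+(ex*x+ey*y+ez*z)/1000
def ori(b,yaw=0,roll=0):
    # tool z points at bearing 37.8+yaw, b deg below horizontal; tool y horizontal = as now (~ -ey)
    h=R.from_euler('z',yaw,degrees=True).apply(ex); z=h*np.cos(np.radians(b))-ez*np.sin(np.radians(b))
    y=np.cross(z,ez); y/=np.linalg.norm(y)
    x=np.cross(y,z); return np.stack([x,y,z],1)@R.from_euler('z',roll,degrees=True).as_matrix()
def ik(p,M,q0,w=.02):
    def f(q):
        pp,MM=fk(q,par,sg); return np.r_[(pp-p)*10,R.from_matrix(MM.T@M).as_rotvec()*3,(q-q0)*w]
    s=least_squares(f,np.clip(q0,LO+.01,HI-.01),bounds=(LO,HI)); pp,MM=fk(s.x,par,sg)
    return s.x,np.linalg.norm(pp-p)*1000,np.degrees(np.linalg.norm(R.from_matrix(MM.T@M).as_rotvec()))
def elbow(q):
    M=Rz(sg[0]*q[0])@Ry(q[1])@Rz(sg[2]*q[2]); e=np.array([0,0,par[2]])+M@[0,0,par[3]]
    e=e+Rz(sg[0]*q[0])@[0,par[10],0]+M@[0,par[11],0]; return e
def wrist(q):
    pp,MM=fk(q,par,sg); return pp-MM[:,2]*par[5]
E
python3 - <<'E'
from plan import *
q0=load()[-1][0]; print('elbow',elbow(q0),'wrist',wrist(q0))
for yaw in (0,-20,-40,-60):
  for b in (30,40,50):
    q=q0; print('yaw',yaw,'b',b)
    for n,pt in (('over',(-60,-20,300)),('behind_hi',(100,-20,250)),('behind',(85,-20,175)),('push',(25,-20,185)),('front',(-110,-10,170)),('catch',(-55,-10,130)),('shut',(-70,0,50))):
        q,e,a=ik(W(*pt),ori(b,yaw),q); print('  ',n,'err %.1f %.1f'%(e,a),np.round(q,2),'elb',np.round(elbow(q),2),'wr',np.round(wrist(q),2))
E
```

```text
elbow [-0.07803757 -0.0868941   0.81853627] wrist [ 0.26942011 -0.40705856  0.82621621]
yaw 0 b 30
   over err 0.0 0.0 [ 0.42  0.45  0.47  1.91 -1.37  1.3   0.7 ] elb [ 0.18 -0.14  0.78] wr [ 0.36 -0.44  0.46]
   behind_hi err 0.0 0.0 [ 0.66  0.53 -0.2   1.84 -1.37  0.85  0.63] elb [ 0.18 -0.22  0.75] wr [ 0.49 -0.35  0.41]
   behind err 0.0 0.0 [ 0.82  0.66 -0.39  1.87 -1.37  0.74  0.78] elb [ 0.19 -0.29  0.71] wr [ 0.48 -0.35  0.34]
   push err 0.0 0.0 [ 0.9   0.63 -0.35  1.9  -1.31  0.82  0.78] elb [ 0.16 -0.29  0.72] wr [ 0.43 -0.39  0.35]
   front err 0.0 0.0 [ 1.07  0.62 -0.27  1.96 -1.2   0.98  0.86] elb [ 0.1  -0.31  0.72] wr [ 0.32 -0.47  0.33]
   catch err 0.0 0.0 [ 1.01  0.69 -0.32  1.96 -1.29  0.88  0.93] elb [ 0.14 -0.33  0.7 ] wr [ 0.36 -0.43  0.29]
   shut err 0.0 0.0 [ 1.04  0.84 -0.32  1.97 -1.34  0.83  1.11] elb [ 0.15 -0.38  0.64] wr [ 0.34 -0.43  0.21]
yaw 0 b 40
   over err 0.0 0.0 [ 0.06  0.5   0.9   1.89 -1.33  1.37  0.61] elb [ 0.24 -0.06  0.77] wr [ 0.39 -0.42  0.51]
   behind_hi err 0.0 0.0 [ 0.13  0.51  0.44  1.83 -1.37  1.01  0.49] elb [ 0.24 -0.09  0.77] 
[... 7890 characters left out ...]
9 0.81] wr [ 0.39 -0.19  0.55]
   behind_hi err 0.0 0.0 [-0.81  0.58  1.2   2.01 -1.23  0.39 -0.77] elb [0.22 0.17 0.76] wr [ 0.52 -0.09  0.5 ]
   behind err 2.9 1.3 [-0.55  0.52  0.81  2.06 -1.37  0.17 -0.58] elb [0.24 0.08 0.77] wr [ 0.51 -0.1   0.43]
   push err 4.3 1.9 [-0.47  0.43  0.8   2.13 -1.37  0.17 -0.48] elb [0.2  0.05 0.79] wr [ 0.47 -0.14  0.45]
   front err 10.8 4.3 [-0.06  0.26  0.54  2.25 -1.37  0.17 -0.22] elb [ 0.13 -0.05  0.81] wr [ 0.37 -0.23  0.45]
   catch err 16.5 6.8 [-0.18  0.39  0.58  2.19 -1.37  0.17 -0.34] elb [ 0.2  -0.02  0.8 ] wr [ 0.42 -0.2   0.42]
   shut err 29.9 12.6 [ 0.01  0.49  0.4   2.16 -1.37  0.17 -0.31] elb [ 0.25 -0.06  0.77] wr [ 0.44 -0.21  0.37]
```

```bash
python3 - <<'E'
from plan import *
q0=load()[-1][0]
for yaw in (0,10,20,30,45):
  for b in (38,45,50):
    q=q0; print('yaw',yaw,'b',b)
    for n,pt in (('over',(-60,-20,300)),('behind_hi',(100,-20,250)),('behind',(85,-20,175)),('push',(25,-20,185)),('front',(-110,-10,170)),('catch',(-55,-10,130)),('shut',(-70,0,50))):
        q,e,a=ik(W(*pt),ori(b,yaw),q); print('  ',n,'err %.1f %.1f'%(e,a),np.round(q,2),'elb',np.round(elbow(q),2),'wr',np.round(wrist(q),2)) if n in('behind','shut','catch') else 0
E
```

```text
yaw 0 b 38
   behind err 0.0 0.0 [ 0.49  0.58  0.01  1.87 -1.37  0.83  0.65] elb [ 0.23 -0.19  0.74] wr [ 0.5  -0.34  0.38]
   catch err 0.0 0.0 [ 0.68  0.61  0.06  1.97 -1.34  0.95  0.87] elb [ 0.2  -0.24  0.73] wr [ 0.38 -0.42  0.33]
   shut err 0.0 0.0 [ 0.82  0.74 -0.1   1.99 -1.37  0.84  1.03] elb [ 0.21 -0.31  0.68] wr [ 0.36 -0.42  0.25]
yaw 0 b 45
   behind err 0.0 0.0 [ 0.15  0.59  0.42  1.85 -1.37  0.94  0.55] elb [ 0.28 -0.1   0.75] wr [ 0.52 -0.32  0.41]
   catch err 0.0 0.0 [ 0.34  0.61  0.44  1.98 -1.37  1.04  0.81] elb [ 0.26 -0.15  0.74] wr [ 0.4  -0.4   0.36]
   shut err 0.0 0.0 [ 0.61  0.69  0.11  2.   -1.37  0.85  0.95] elb [ 0.25 -0.25  0.71] wr [ 0.39 -0.4   0.28]
yaw 0 b 50
   behind err 0.0 0.0 [-0.06  0.64  0.69  1.84 -1.37  1.03  0.49] elb [ 0.31 -0.04  0.73] wr [ 0.54 -0.31  0.43]
   catch err 0.0 0.0 [ 0.14  0.64  0.68  1.97 -1.37  1.1   0.76] elb [ 0.3  -0.1   0.73] wr [ 0.42 -0.39  0.38]
   shut err 0.0 0.0 [ 0.43  0.68  0.3   2.   -1.37  0.88  0.89] elb [ 0.28 -0.19  0.71] wr [ 0.4  -0.39  0.3 ]
yaw 10 b 38
   behind err 0.0 0.0 [ 0.26  0.67  0.36  1.77 
[... 3416 characters left out ...]
.25]
yaw 45 b 45
   behind err 0.0 0.0 [ 0.14  0.88  0.59  1.37 -1.1   1.61  0.85] elb [ 0.4  -0.11  0.64] wr [ 0.67 -0.41  0.41]
   catch err 0.0 0.0 [ 0.26  0.88  0.61  1.54 -1.02  1.6   1.08] elb [ 0.38 -0.16  0.65] wr [ 0.56 -0.49  0.36]
   shut err 0.0 0.0 [ 0.29  0.97  0.58  1.58 -1.05  1.51  1.19] elb [ 0.4  -0.18  0.61] wr [ 0.54 -0.49  0.28]
yaw 45 b 50
   behind err 0.0 0.0 [ 0.09  0.85  0.62  1.39 -1.05  1.55  0.82] elb [ 0.39 -0.09  0.66] wr [ 0.68 -0.39  0.43]
   catch err 0.0 0.0 [ 0.22  0.84  0.63  1.56 -0.98  1.52  1.06] elb [ 0.37 -0.14  0.66] wr [ 0.56 -0.47  0.38]
   shut err 0.0 0.0 [ 0.25  0.93  0.6   1.62 -1.02  1.44  1.17] elb [ 0.4  -0.16  0.63] wr [ 0.54 -0.47  0.3 ]
```

```bash
cat > go.py <<'E'
import sys
from plan import *
# go.py x y z b yaw : delta in tool axes to that pose (ph-frame mm)
a=list(map(float,sys.argv[1:])); D=bot.get_obs(); q=D['tool_rot']; M=R.from_quat([q[1],q[2],q[3],q[0]]).as_matrix(); p=D['eef_pos']
ph=np.array([(p-o)@ex,(p-o)@ey,p[2]])*1000
print('t %.2f'%D['t'],'TCP ph mm',np.round(ph,1),'q',np.round(D['q'],2),'F',np.round(D['contact_force'],1))
if len(a)>=3:
    Mt=ori(*(a[3:] or (45,30)))
    rv=np.degrees(R.from_matrix(M.T@Mt).as_rotvec()); d=W(*a[:3])-p
    print('rotvec deg',np.round(rv,1),'| shift in present axes',np.round(M.T@d*1000,1),'| in target axes',np.round(Mt.T@d*1000,1))
    print('target axes in ph: unit x ->',np.round(Mt.T@ex,3),' y ->',np.round(Mt.T@ey,3),' z ->',np.round(Mt.T@ez,3))
    qq,e,an=ik(W(*a[:3]),Mt,D['q']); print('ik',round(e,1),round(an,1),np.round(qq,2))
E
python3 go.py -60 -20 300
```

```text
t 6.58 TCP ph mm [-191.2   66.1  571. ] q [-0.48 -0.15  1.22  1.6  -0.53  1.48 -0.14] F [0.7 0.6 0.9]
rotvec deg [ 20.2   6.2 -22.2] | shift in present axes [-67.3  85.1 293.7] | in target axes [-141.7  140.1  241.5]
target axes in ph: unit x -> [0.612 0.5   0.612]  y -> [ 0.354 -0.866  0.354]  z -> [ 0.707  0.    -0.707]
ik 0.0 0.0 [ 0.2   0.64  0.74  1.56 -1.06  1.66  0.78]
```

```bash

python3 -m jog '[[[0,0,0],[6.7,2,-7.4],1],[[0,0,0],[6.7,2,-7.4],1],[[0,0,0],[6.8,2.1,-7.4],1],[[0,0,0],[0,0,0],1]]'; python3 go.py -60 -60 300
```

```text
t: 7.08
eef_pos: [0.4064, -0.2443, 0.5818]
tool_rot: [-0.176, 0.795, 0.484, 0.32]
contact_force: [-0.7, -1.1, 0.1]
gripper_width: 0.001
t 7.08 TCP ph mm [-187.6  111.6  581.8] q [-0.9  -0.33  1.45  1.54 -0.42  1.65  0.03] F [-0.7 -1.1  0.1]
rotvec deg [ 5.3  2.3 -2.9] | shift in present axes [-162.2  200.   242.5] | in target axes [-181.8  212.4  216.7]
target axes in ph: unit x -> [0.612 0.5   0.612]  y -> [ 0.354 -0.866  0.354]  z -> [ 0.707  0.    -0.707]
ik 140.0 25.0 [-1.05 -0.34  1.46  1.98 -0.26  0.85  0.07]
```

```bash

python3 -m jog '[[[-40,50,55],[0,0,0],1],[[-40,50,55],[0,0,0],1]]'; python3 go.py -60 -60 300
```

```text
t: 7.32
eef_pos: [0.4428, -0.2268, 0.4953]
tool_rot: [-0.149, 0.805, 0.474, 0.324]
contact_force: [0.4, -0.3, -0.1]
gripper_width: 0.001
t 7.33 TCP ph mm [-148.1  103.1  495.3] q [-0.93 -0.34  1.45  1.72 -0.4   1.41  0.08] F [ 0.4 -0.3 -0.1]
rotvec deg [ 8.5  3.7 -3.4] | shift in present axes [-121.5  170.6  169.3] | in target axes [-141.8  185.3  134.4]
target axes in ph: unit x -> [0.612 0.5   0.612]  y -> [ 0.354 -0.866  0.354]  z -> [ 0.707  0.    -0.707]
ik 140.0 25.0 [-1.05 -0.34  1.46  1.98 -0.26  0.85  0.07]
```

```bash
python3 st.py; cat > sim.py <<'E'
from plan import *
def jac(q):
    p,M=fk(q,par,sg); J=np.zeros((6,7))
    for i in range(7):
        d=q.copy(); d[i]+=1e-6; pp,MM=fk(d,par,sg); J[:3,i]=(pp-p)/1e-6; J[3:,i]=R.from_matrix(MM@M.T).as_rotvec()/1e-6
    return J,p,M
def track(q,p,M,it=15,lam=1e-3):
    q=q.copy()
    for _ in range(it):
        J,pc,Mc=jac(q); e=np.r_[p-pc,R.from_matrix(M@Mc.T).as_rotvec()]
        free=np.ones(7,bool)
        for _ in range(4):
            Jf=J[:,free]; dq=np.zeros(7); dq[free]=Jf.T@np.linalg.solve(Jf@Jf.T+lam*np.eye(6)*.01,e)
            bad=((q+dq<LO-1e-9)|(q+dq>HI+1e-9))&free
            if not bad.any(): break
            free&=~bad
        q=np.clip(q+dq,LO,HI)
        if np.linalg.norm(e)<1e-5: break
    J,pc,Mc=jac(q); return q,np.linalg.norm(pc-p)*1000,np.degrees(np.linalg.norm(R.from_matrix(M@Mc.T).as_rotvec()))
def rows(q,p,M,rs,verbose=0):
    for s,r,*_ in rs:
        p=p+M@np.array(s)/1000; M=M@R.from_rotvec(np.radians(r)).as_matrix(); q,e,a=track(q,p,M)
        if verbose: print('  ',np.round(q,2),'%.1f %.1f'%(e,a))
    return q,p,M
E
python3 - <<'E'
from sim import *
D=load()
for a,rs in ((0,[[[0,0,-60],[0,0,0]]]*4+[[[0,0,-40],[0,0,0]]]),(4,[[[0,60,0],[0,0,0]],[[0,60,0],[0,0,0]],[[-40,60,0],[0,0,0]],[[-60,50,0],[0,0,0]]]),
 (5,[[[-60,20,0],[0,0,0]]]*2+[[[-60,0,0],[0,0,0]]]*4),(6,[[[-60,0,0],[0,0,9.5]],[[-50,0,0],[0,0,9.5]],[[-40,-30,0],[0,0,9.5]],[[-30,-30,0],[0,0,9.5]]]+[[[0,0,0],[0,0,9.5]]]*3),(7,[[[0,0,0],[0,10,0]]]*3)):
    q,p,M=D[a]; print('sim',np.round(rows(q,p,M,rs)[0],3)); print('rec',np.round(D[a+1][0],3))
E
```

```text
t 7.33 q [-0.927, -0.335, 1.454, 1.721, -0.398, 1.411, 0.078] p [0.4428, -0.2268, 0.4953] F [0.4, -0.3, -0.1] w 0.0
x [0.341 0.667 0.662] y [ 0.86  -0.506  0.067] z [ 0.38   0.547 -0.746]
sim [-1.447  0.381  0.051  1.088 -0.019  1.672 -0.079]
rec [-1.447  0.38   0.051  1.083 -0.019  1.675 -0.079]
sim [-0.941 -0.097  0.288  1.52   0.032  1.73  -0.442]
rec [-0.998 -0.108  0.256  1.536  0.03   1.731 -0.489]
sim [-6.440e-01  2.700e-02  7.870e-01  1.414e+00 -1.000e-03  1.720e+00
  3.930e-01]
rec [-0.651  0.018  0.79   1.419  0.003  1.72   0.389]
sim [-0.508  0.092  1.092  1.382 -0.063  1.719 -0.34 ]
rec [-0.511  0.087  1.084  1.385 -0.058  1.719 -0.355]
sim [-0.467 -0.108  1.154  1.541 -0.391  1.524 -0.231]
rec [-0.461 -0.104  1.158  1.54  -0.401  1.527 -0.218]
```

```bash
cat > search.py <<'E'
from sim import *
def interp(q,p,M,pt,Mt):
    rv=R.from_matrix(M.T@Mt).as_rotvec(); n=max(1,int(np.ceil(max(np.linalg.norm(pt-p)/.06,np.degrees(np.linalg.norm(rv))/10))))
    emax=0;mg=9
    for k in range(1,n+1):
        pk=p+(pt-p)*k/n; Mk=M@R.from_rotvec(rv*k/n).as_matrix(); q,e,a=track(q,pk,Mk,8); emax=max(emax,e,a)
        if emax>3: return q,emax,-1,n
        mg=min(mg,(q-LO).min(),(HI-q).min())
    return q,emax,mg,n
task=[(-60,-60,300),(115,-20,240),(115,-20,180),(45,-20,180),(45,-20,250),(-140,10,250),(-140,10,137),(-42,10,137),(-77,10,55),(-77,10,40),(-140,10,40)]
def taskrun(q,b,yaw,verbose=0):
    p,M=fk(q,par,sg); mt=9
    for t in task:
        pt=W(*t); q,e,m,n=interp(q,p,ori(b,yaw),pt,ori(b,yaw)); p=pt; mt=min(mt,m)
        if verbose: print('   ',t,np.round(q,2),'e%.1f m%.2f n%d'%(e,m,n))
        if e>3: return -1
    return mt
if __name__=='__main__':
    import time
    D=load(); q0,p0,M0=D[-1]; rng=np.random.default_rng(0); best=[];t0=time.time()
    while time.time()-t0<400:
        b,yaw=rng.choice([45,50]),rng.choice([20,30,40])
        q,p,M=q0,p0,M0; wp=[]; ok=1; N=0
        for k in range(rng.integers(0,4)):
            pt=np.array([rng.uniform(.3,.6),rng.uniform(-.6,-.25),rng.uniform(.3,.6)]); yw,bb=rng.uniform(-90,90),rng.uniform(40,95)
            q,e,m,n=interp(q,p,M,pt,ori(bb,yw)); p,M=pt,ori(bb,yw); wp.append((np.round(pt,2).tolist(),round(bb),round(yw))); N+=n
            if e>3: ok=0;break
        if not ok: continue
        pt=W(*task[0]); q,e,m,n=interp(q,p,M,pt,ori(b,yaw)); N+=n
        if e>3: continue
        mt=taskrun(q,b,yaw)
        if mt>0.03: best.append((mt,N,b,yaw,wp)); 
    best.sort(key=lambda x:-x[0]); print(len(best)); [print(x) for x in best[:12]]
E
python3 search.py
```

```text
303
(np.float64(0.628545968436788), 22, np.int64(45), np.int64(20), [([0.32, -0.33, 0.42], 87, -37), ([0.55, -0.39, 0.41], 48, 52)])
(np.float64(0.6265407389747251), 35, np.int64(45), np.int64(20), [([0.53, -0.4, 0.45], 65, -78), ([0.34, -0.56, 0.38], 40, 20), ([0.5, -0.42, 0.49], 62, -37)])
(np.float64(0.6023464320673604), 24, np.int64(50), np.int64(20), [([0.43, -0.25, 0.34], 60, -54), ([0.47, -0.51, 0.38], 41, -89)])
(np.float64(0.595045091759149), 28, np.int64(50), np.int64(30), [([0.39, -0.27, 0.37], 56, -76), ([0.43, -0.57, 0.45], 63, 34)])
(np.float64(0.5935569668024709), 27, np.int64(45), np.int64(20), [([0.44, -0.27, 0.57], 50, -73), ([0.46, -0.5, 0.4], 93, 90)])
(np.float64(0.5478357468761427), 34, np.int64(50), np.int64(20), [([0.32, -0.37, 0.55], 49, -59), ([0.3, -0.46, 0.4], 90, 72), ([0.5, -0.38, 0.56], 48, 29)])
(np.float64(0.5242056341916055), 33, np.int64(50), np.int64(30), [([0.35, -0.31, 0.38], 45, -50), ([0.55, -0.58, 0.31], 91, 55)])
(np.float64(0.518585702175907), 30, np.int64(50), np.int64(30), [([0.45, -0.28, 0.44], 62, -74), ([0.38, -0.57, 0.5], 95, 69)])
(np.float64(0.5078733294428903), 32, np.int64(45), np.int64(30), [([0.56, -0.25, 0.55], 88, -86), ([0.47, -0.38, 0.55], 72, -53), ([0.46, -0.31, 0.42], 49, 62)])
(np.float64(0.47178299720491745), 34, np.int64(45), np.int64(30), [([0.41, -0.44, 0.6], 62, -75), ([0.57, -0.4, 0.41], 94, 46)])
(np.float64(0.46848280277337284), 34, np.int64(50), np.int64(20), [([0.55, -0.42, 0.59], 90, 39)])
(np.float64(0.46447138134170995), 27, np.int64(50), np.int64(20), [([0.58, -0.28, 0.4], 51, -64), ([0.5, -0.47, 0.59], 83, -74), ([0.51, -0.54, 0.38], 89, -57)])
```

```bash
python3 - <<'E'
from search import *
q0,p0,M0=load()[-1]
cases=[(45,20,[((.32,-.33,.42),87,-37),((.55,-.39,.41),48,52)]),(50,30,[((.39,-.27,.37),56,-76),((.43,-.57,.45),63,34)]),(50,20,[((.55,-.42,.59),90,39)]),(45,30,[((.41,-.44,.6),62,-75),((.57,-.4,.41),94,46)])]
for b,yaw,wp in cases:
    q,p,M=q0,p0,M0; print('case',b,yaw)
    for pt,bb,yw in wp+[(W(*task[0]),b,yaw)]:
        q,e,m,n=interp(q,p,M,np.array(pt),ori(bb,yw)); p,M=np.array(pt),ori(bb,yw); print(np.round(pt,2),np.round(q,2),'m%.2f n%d'%(m,n),'elb',np.round(elbow(q),2),'wr',np.round(wrist(q),2))
    taskrun(q,b,yaw,1)
E
```

```text
case 45 20
[ 0.32 -0.33  0.42] [-0.17 -0.13  0.79  1.82  0.06  1.37 -0.95] m0.08 n8 elb [-0.08 -0.07  0.82] wr [ 0.3  -0.33  0.75]
[ 0.55 -0.39  0.41] [ 0.92  0.72 -0.34  0.96 -0.38  1.92  0.55] m0.00 n10 elb [ 0.17 -0.33  0.69] wr [ 0.55 -0.61  0.65]
[ 0.61 -0.3   0.3 ] [ 0.94  0.56 -0.34  1.5  -0.64  1.25  0.33] m0.17 n4 elb [ 0.13 -0.28  0.74] wr [ 0.49 -0.5   0.53]
    (-60, -60, 300) [ 0.94  0.56 -0.34  1.5  -0.64  1.25  0.33] e0.0 m0.67 n1
    (115, -20, 240) [ 0.71  0.63 -0.4   1.54 -0.67  0.98  0.22] e0.0 m0.70 n4
    (115, -20, 180) [ 0.72  0.7  -0.4   1.57 -0.68  0.9   0.29] e0.0 m0.69 n1
    (45, -20, 180) [ 0.82  0.67 -0.4   1.63 -0.68  0.95  0.37] e0.0 m0.69 n2
    (45, -20, 250) [ 0.81  0.59 -0.39  1.59 -0.67  1.04  0.29] e0.0 m0.69 n2
    (-140, 10, 250) [ 1.07  0.5  -0.36  1.74 -0.66  1.19  0.51] e0.0 m0.69 n4
    (-140, 10, 137) [ 1.07  0.65 -0.36  1.8  -0.66  1.02  0.64] e0.0 m0.64 n2
    (-42, 10, 137) [ 0.94  0.66 -0.4   1.78 -0.7   0.93  0.54] e0.0 m0.65 n2
    (-77, 10, 55) [ 0.99  0.78 -0.39  1.8  -0.7   0.85  0.67] e0.0 m0.64 n2
    (-77, 10, 40) [ 0.99  0.81 
[... 2200 characters left out ...]
.54 n4
    (115, -20, 180) [ 0.53  0.73 -0.13  1.48 -0.79  1.13  0.47] e0.0 m0.58 n1
    (45, -20, 180) [ 0.61  0.69 -0.11  1.54 -0.78  1.17  0.55] e0.0 m0.58 n2
    (45, -20, 250) [ 0.6   0.62 -0.1   1.5  -0.76  1.26  0.46] e0.0 m0.60 n2
    (-140, 10, 250) [ 0.82  0.53 -0.05  1.66 -0.71  1.37  0.69] e0.0 m0.55 n4
    (-140, 10, 137) [ 0.83  0.67 -0.06  1.72 -0.73  1.22  0.82] e0.0 m0.63 n2
    (-42, 10, 137) [ 0.72  0.68 -0.1   1.69 -0.78  1.14  0.71] e0.0 m0.59 n2
    (-77, 10, 55) [ 0.77  0.79 -0.1   1.72 -0.79  1.07  0.84] e0.0 m0.58 n2
    (-77, 10, 40) [ 0.77  0.81 -0.11  1.72 -0.79  1.05  0.86] e0.0 m0.58 n1
    (-140, 10, 40) [ 0.84  0.81 -0.08  1.73 -0.75  1.1   0.92] e0.0 m0.60 n2
```

```bash
cat > leg.py <<'E'
import sys
from search import *
# leg.py x y z b yaw (world m)
a=list(map(float,sys.argv[1:])); D=bot.get_obs(); q=D['tool_rot']; M=R.from_quat([q[1],q[2],q[3],q[0]]).as_matrix(); p=D['eef_pos']
pt=np.array(a[:3]); Mt=ori(*a[3:5])
rv=R.from_matrix(M.T@Mt).as_rotvec(); n=max(1,int(np.ceil(max(np.linalg.norm(pt-p)/.055,np.degrees(np.linalg.norm(rv))/9.8))))
print(n,'rows, turn each',np.round(np.degrees(rv)/n,1))
for k in range(n): print(np.round((M@R.from_rotvec(rv*k/n).as_matrix()).T@(pt-p)/n*1000,0))
print(interp(D['q'],p,M,pt,Mt))
E
python3 leg.py .41 -.44 .6 62 -75
```

```text
10 rows, turn each [-5.3 -1.3  8.1]
[ -8.   9. -21.]
[ -7.  12. -20.]
[ -6.  14. -18.]
[ -4.  17. -17.]
[ -2.  19. -15.]
[  0.  20. -13.]
[  3.  21. -11.]
[ 6. 21. -9.]
[ 9. 21. -8.]
[11. 20. -6.]
(array([ 0.06280833, -0.0995535 ,  0.61444003,  1.51540287,  0.04109855,
        1.21898415, -1.53540136]), np.float64(1.4941722563421492e-06), np.float64(0.07184346819202714), 10)
```

```bash

python3 -m jog '[[[-8,9,-21],[-5.3,-1.3,8.1],1],[[-7,12,-20],[-5.3,-1.3,8.1],1],[[-6,14,-18],[-5.3,-1.3,8.1],1],[[-4,17,-17],[-5.3,-1.3,8.1],1],[[-2,19,-15],[-5.3,-1.3,8.1],1],[[0,20,-13],[-5.3,-1.3,8.1],1],[[3,21,-11],[-5.3,-1.3,8.1],1],[[6,21,-9],[-5.3,-1.3,8.1],1],[[9,21,-8],[-5.3,-1.3,8.1],1],[[11,20,-6],[-5.3,-1.3,8.1],1],[[0,0,0],[0,0,0],1]]'; python3 st.py; python3 leg.py .57 -.4 .41 90 46;python3 leg.py .57 -.4 .41 45 30
```

```text
t: 8.7
eef_pos: [0.413, -0.4399, 0.6018]
tool_rot: [0.075, 0.92, -0.306, 0.233]
contact_force: [-0.9, 0.7, -0.3]
gripper_width: -0.003
t 8.7 q [0.061, -0.098, 0.618, 1.513, 0.031, 1.214, -1.524] p [0.413, -0.4399, 0.6018] F [-0.9, 0.7, -0.3] w -0.0
x [ 0.704 -0.527  0.475] y [-0.597 -0.802 -0.004] z [ 0.383 -0.281 -0.88 ]
13 rows, turn each [ 2.3 -1.3 -9. ]
[ -0. -10.  17.]
[ 2. -9. 17.]
[ 3. -8. 17.]
[ 5. -6. 18.]
[ 6. -5. 18.]
[ 7. -3. 18.]
[ 8. -1. 18.]
[ 8.  1. 17.]
[ 9.  3. 17.]
[ 8.  5. 17.]
[ 8.  7. 16.]
[ 7.  9. 16.]
[ 6. 10. 15.]
(array([ 0.20024992,  0.4517995 ,  0.51091058,  1.26627219, -0.21609621,
        1.47710269,  0.57966451]), np.float64(6.149724797631763e-07), np.float64(0.2745060105413952), 13)
11 rows, turn each [ 5.7  1.  -7.6]
[ -0. -11.  20.]
[ 1. -9. 21.]
[ 2. -7. 22.]
[ 2. -5. 22.]
[ 2. -2. 23.]
[ 2.  0. 23.]
[ 1.  3. 23.]
[ 0.  5. 22.]
[-1.  7. 22.]
[-3.  9. 21.]
[-4. 11. 20.]
(array([ 0.51541749,  0.67142983,  0.5834692 ,  1.16782865, -0.97892301,
        1.88710907,  0.6200993 ]), np.float64(7.775891001354528e-09), np.float64(0.032890932509067605), 11)
```

```bash

python3 -m jog '[[[0,-10,17],[2.3,-1.3,-9],1],[[2,-9,17],[2.3,-1.3,-9],1],[[3,-8,17],[2.3,-1.3,-9],1],[[5,-6,18],[2.3,-1.3,-9],1],[[6,-5,18],[2.3,-1.3,-9],1],[[7,-3,18],[2.3,-1.3,-9],1],[[8,-1,18],[2.3,-1.3,-9],1],[[8,1,17],[2.3,-1.3,-9],1],[[9,3,17],[2.3,-1.3,-9],1],[[8,5,17],[2.3,-1.3,-9],1],[[8,7,16],[2.3,-1.3,-9],1],[[7,9,16],[2.3,-1.3,-9],1]]'
python3 -m jog '[[[6,10,15],[2.3,-1.3,-9],1],[[0,0,0],[0,0,0],1]]'; python3 st.py; python3 leg.py .6123 -.3017 .3 45 30;python3 leg.py .6123 -.3017 .3 45 20
```

```text
t: 10.2
eef_pos: [0.5582, -0.4017, 0.4226]
tool_rot: [0.004, 0.795, 0.607, 0.026]
contact_force: [-0.2, -0.0, 0.9]
gripper_width: -0.001
t: 10.45
eef_pos: [0.5713, -0.396, 0.4066]
tool_rot: [-0.005, 0.746, 0.666, 0.005]
contact_force: [-0.5, 0.3, -0.4]
gripper_width: -0.0
t 10.45 q [0.198, 0.455, 0.515, 1.27, -0.231, 1.479, 0.579] p [0.5713, -0.396, 0.4066] F [-0.5, 0.3, -0.4] w -0.0
x [0.112 0.994 0.014] y [ 0.994 -0.112 -0.   ] z [ 0.001  0.014 -1.   ]
5 rows, turn each [-1.3  8.8  3. ]
[19.  6. 22.]
[16.  5. 24.]
[12.  3. 27.]
[ 8.  2. 28.]
[ 4.  1. 29.]
(array([ 0.48366319,  0.61895128,  0.33107995,  1.4303931 , -0.89649016,
        1.55109516,  0.62799702]), np.float64(4.396178451386978e-10), np.float64(0.36890483812432184), 5)
6 rows, turn each [-1.7  7.2  4.1]
[16.  5. 18.]
[14.  3. 20.]
[12.  2. 22.]
[ 9.  0. 23.]
[ 6. -1. 24.]
[ 3. -2. 24.]
(array([ 0.46739038,  0.55632521,  0.35348339,  1.53959219, -0.95726232,
        1.42817658,  0.55391864]), np.float64(1.0024642047426206e-06), np.float64(0.4127376758521374), 6)
```

```bash

python3 -m jog '[[[19,6,22],[-1.3,8.8,3],1],[[16,5,24],[-1.3,8.8,3],1],[[12,3,27],[-1.3,8.8,3],1],[[8,2,28],[-1.3,8.8,3],1],[[4,1,29],[-1.3,8.8,3],1],[[0,0,0],[0,0,0],1]]'; python3 go.py 120 -20 240
python3 - <<'E'
from search import *
D=bot.get_obs(); print(taskrun(D['q'],45,30,1))
for c in ("scene","wrist"):
    p,d=bot.read_camera(c); cv2.imwrite(f"pics/{c}1.png",p[:,:,::-1])
E
```

```text
t: 11.2
eef_pos: [0.6085, -0.3067, 0.2994]
tool_rot: [-0.212, 0.77, 0.51, 0.318]
contact_force: [-0.3, -1.2, 0.3]
gripper_width: 0.001
t 11.20 TCP ph mm [-66.1 -61.5 299.4] q [ 0.49  0.62  0.34  1.44 -0.9   1.55  0.63] F [-0.3 -1.2  0.3]
rotvec deg [ 0.4  0.  -0.6] | shift in present axes [ 87.3  55.  171. ] | in target axes [ 86.7  57.1 170.7]
target axes in ph: unit x -> [0.612 0.5   0.612]  y -> [ 0.354 -0.866  0.354]  z -> [ 0.707  0.    -0.707]
ik 0.0 0.0 [ 0.28  0.68  0.26  1.46 -0.99  1.32  0.52]
    (-60, -60, 300) [ 0.48  0.62  0.33  1.43 -0.9   1.55  0.63] e0.0 m0.37 n1
    (115, -20, 240) [ 0.28  0.68  0.26  1.46 -0.99  1.33  0.52] e0.0 m0.38 n4
    (115, -20, 180) [ 0.29  0.74  0.24  1.5  -1.02  1.26  0.6 ] e0.0 m0.35 n1
    (45, -20, 180) [ 0.37  0.71  0.26  1.56 -0.99  1.3   0.69] e0.0 m0.37 n2
    (45, -20, 250) [ 0.35  0.63  0.28  1.52 -0.96  1.38  0.59] e0.0 m0.40 n2
    (-140, 10, 250) [ 0.54  0.55  0.35  1.68 -0.85  1.48  0.82] e0.0 m0.44 n4
    (-140, 10, 137) [ 0.57  0.69  0.31  1.74 -0.91  1.34  0.97] e0.0 m0.46 n2
    (-42, 10, 137) [ 0.45  0.69  0.27  1.71 -0.98  1.27  0.86] e0.0 m0.39 n2
    (-77, 10, 55) [ 0.52  0.81  0.25  1.74 -1.    1.22  1.01] e0.0 m0.37 n2
    (-77, 10, 40) [ 0.52  0.83  0.25  1.74 -1.01  1.2   1.02] e0.0 m0.36 n1
    (-140, 10, 40) [ 0.59  0.83  0.28  1.75 -0.97  1.24  1.09] e0.0 m0.38 n2
0.3548698955806091
```

View pics/scene1.png

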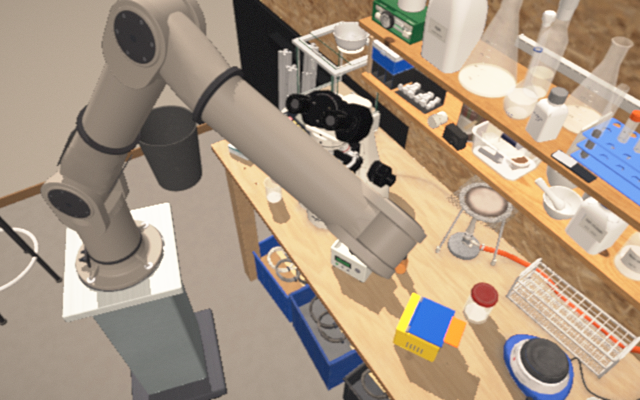

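View pics/wrist1.png

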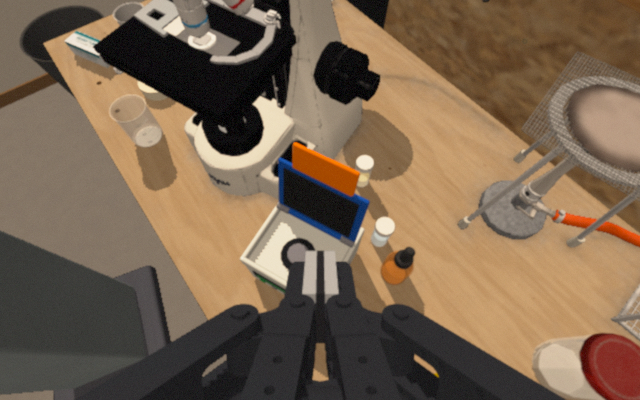

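The wrist view shows the open cover (orange lip at (325,170), hinge at about (300,225)), with the vials and dropper behind and to the right of it, and the shut fingertips at (320,255). I refine the cover geometry from the wrist depth.

```bash
cat > cov.py <<'E'
from plan import *
def cover(c="wrist",tag=None,verbose=1):
    o_=bot.get_obs(); p,d,X,iT=cloud(c)
    if tag: cv2.imwrite(f"pics/{tag}.png",p[:,:,::-1])
    ph=np.stack([(X-o)@ex,(X-o)@ey,X[...,2]],-1)*1000
    hsv=cv2.cvtColor(p,cv2.COLOR_RGB2HSV)
    reg=(d>.05)&(ph[...,0]>-100)&(ph[...,0]<75)&(abs(ph[...,1])<65)&(ph[...,2]>75)&(ph[...,2]<215)
    blue=reg&(hsv[...,0]>100)&(hsv[...,0]<128)&(hsv[...,1]>120)
    org=reg&(hsv[...,0]>4)&(hsv[...,0]<20)&(hsv[...,1]>170)&(hsv[...,2]>110)
    out={}
    for n,m in (('blue',blue),('org',org)):
        if m.sum()>8:
            P=ph[m]; out[n]=P
            if verbose: print(n,len(P),np.round(np.percentile(P,[3,50,97],axis=0),1).tolist())
    if 'org' in out:
        m=np.median(out['org'],0); print('t %.2f angle est from lip median %.2f'%(o_['t'],np.arctan2(m[2]-85,30-m[0])))
    return out,p,d,ph,hsv
if __name__=='__main__':
    import sys
    out,p,d,ph,hsv=cover(sys.argv[1] if len(sys.argv)>1 else 'wrist')
    P=np.concatenate(list(out.values())); c=P.mean(0); vt=np.linalg.svd(P-c,full_matrices=0)[2]; print('normal',np.round(vt[2],3),'tilt',np.arctan2(abs(vt[2][2]),abs(vt[2][0])), 'yawerr deg',np.degrees(np.arctan2(vt[2][1],vt[2][0])))
    top=(d>.05)&(abs(ph[...,0])<58)&(abs(ph[...,1])<58)&(abs(ph[...,2]-83)<6)&(hsv[...,1]<70)
    Q=ph[top]; print('top',len(Q),np.round(np.percentile(Q,[1,50,99],axis=0),1).tolist()); print(cv2.minAreaRect(Q[:,:2].astype(np.float32)))
E
python3 cov.py; python3 cov.py scene | tail -3
```

```text
blue 1284 [[25.4, -53.4, 87.7], [36.9, -10.7, 136.5], [44.9, 46.1, 166.2]]
org 1673 [[42.7, -36.2, 167.9], [46.0, -4.7, 186.1], [51.4, 28.9, 198.0]]
t 11.30 angle est from lip median 1.73
normal [-0.981 -0.005  0.194] tilt 0.19515724104157162 yawerr deg -179.7368776046699
top 1348 [[-52.3, -57.6, 77.3], [-10.3, 6.5, 82.1], [48.2, 51.1, 88.5]]
((-0.3437080383300781, -3.0901336669921875), (104.03108215332031, 109.7860107421875), 0.22256164252758026)Traceback (most recent call last):
  File "cov.py", line 21, in <module>
    P=np.concatenate(list(out.values())); c=P.mean(0); vt=np.linalg.svd(P-c,full_matrices=0)[2]; print('normal',np.round(vt[2],3),'tilt',np.arctan2(abs(vt[2][2]),abs(vt[2][0])), 'yawerr deg',np.degrees(np.arctan2(vt[2][1],vt[2][0])))
ValueError: need at least one array to concatenate
```

```bash

python3 -m jog '[[[30,16,34],[0,0,0],1],[[30,16,34],[0,0,0],1],[[31,16,34],[0,0,0],1],[[31,16,34],[0,0,0],1],[[0,0,0],[0,0,0],1]]'; python3 go.py 125 -25 185
python3 -m jog '[[[-25,0,25],[0,0,0],1],[[-25,0,25],[0,0,0],1],[[-23,0,23],[0,0,0],1],[[0,0,0],[0,0,0],1]]'; python3 go.py 125 -25 185
python3 -c "
from cov import *
cover('wrist','w2')
p,d=bot.read_camera('side'); cv2.imwrite('pics/s2.png',p[:,:,::-1])"
```

```text
t: 12.02
eef_pos: [0.7432, -0.1542, 0.2955]
tool_rot: [-0.211, 0.765, 0.518, 0.32]
contact_force: [0.0, 0.0, 0.9]
gripper_width: -0.004
t 12.03 TCP ph mm [133.7 -23.7 295.5] q [ 0.26  0.64  0.27  1.39 -0.97  1.38  0.44] F [0.  0.  0.9]
rotvec deg [ 0.2 -0.1  0.5] | shift in present axes [-84.1  -4.2  72.1] | in target axes [-83.9  -3.2  72.3]
target axes in ph: unit x -> [0.612 0.5   0.612]  y -> [ 0.354 -0.866  0.354]  z -> [ 0.707  0.    -0.707]
ik 0.0 0.0 [ 0.29  0.75  0.24  1.47 -1.01  1.27  0.58]
t: 12.52
eef_pos: [0.7398, -0.1616, 0.1883]
tool_rot: [-0.211, 0.768, 0.513, 0.318]
contact_force: [1.2, -0.1, 0.8]
gripper_width: 0.002
t 12.53 TCP ph mm [126.5 -27.4 188.3] q [ 0.29  0.74  0.25  1.46 -1.02  1.27  0.57] F [ 1.2 -0.1  0.8]
rotvec deg [ 0.3  0.1 -0.2] | shift in present axes [-2.4 -2.9  2.2] | in target axes [-2.4 -2.8  2.2]
target axes in ph: unit x -> [0.612 0.5   0.612]  y -> [ 0.354 -0.866  0.354]  z -> [ 0.707  0.    -0.707]
ik 0.0 0.0 [ 0.29  0.75  0.25  1.47 -1.01  1.27  0.58]
blue 96 [[42.1, 36.5, 136.9], [46.4, 42.6, 164.1], [47.1, 47.3, 167.2]]
org 495 [[48.5, 17.8, 180.5], [50.9, 24.3, 198.1], [52.8, 30.1, 199.8]]
t 12.53 angle est from lip median 1.75
```

View pics/w2.png

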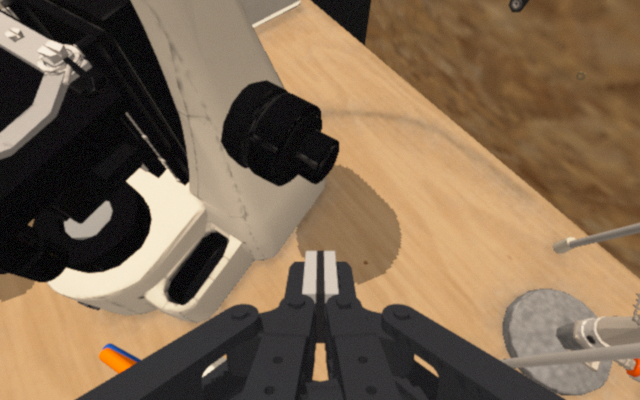

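View pics/s2.png

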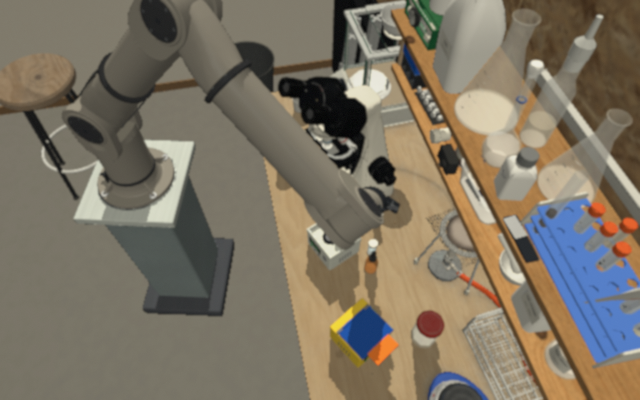

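Gripper linkages are wide across y, so I roll the tool 22° to lay the fingers' flat side parallel to the lip edge, then push.

```bash

python3 -m jog '[[[0,0,0],[0,0,7.4],1],[[0,0,0],[0,0,7.4],1],[[0,0,0],[0,0,7.5],1],[[0,0,0],[0,0,0],1]]'; python3 go.py 100 -25 187 45 30 22.3
```

```text
t: 13.12
eef_pos: [0.7417, -0.1619, 0.1923]
tool_rot: [-0.267, 0.852, 0.357, 0.274]
contact_force: [0.4, -0.9, -0.5]
gripper_width: -0.003
t 13.12 TCP ph mm [127.9 -28.8 192.3] q [ 0.25  0.75  0.31  1.47 -1.05  1.3   0.21] F [ 0.4 -0.9 -0.5]
rotvec deg [ 0.6 -0.2  0.2] | shift in present axes [-24.5  -8.5 -12.1] | in target axes [-24.6  -8.6 -11.9]
target axes in ph: unit x -> [0.756 0.23  0.612]  y -> [-0.002 -0.935  0.354]  z -> [ 0.654 -0.268 -0.707]
ik 0.0 0.0 [ 0.27  0.74  0.31  1.5  -1.04  1.31  0.24]
```

```bash

python3 -m jog '[[[-13,-8,-3],[0,0,0],1],[[-12,-8,-3],[0,0,0],1],[[0,0,0],[0,0,0],1]]'; python3 go.py 100 -15 186 45 30 22.3
python3 -c "
from cov import *
cover('wrist','w3')"
```

```text
t: 13.5
eef_pos: [0.7103, -0.1686, 0.1813]
tool_rot: [-0.268, 0.853, 0.354, 0.272]
contact_force: [0.4, -0.1, 0.4]
gripper_width: -0.002
t 13.50 TCP ph mm [ 98.9 -14.9 181.3] q [ 0.27  0.72  0.31  1.54 -1.05  1.28  0.26] F [ 0.4 -0.1  0.4]
rotvec deg [ 0.5 -0.1 -0.2] | shift in present axes [ 3.9 -0.9 -2.7] | in target axes [ 3.9 -0.9 -2.8]
target axes in ph: unit x -> [0.756 0.23  0.612]  y -> [-0.002 -0.935  0.354]  z -> [ 0.654 -0.268 -0.707]
ik 0.0 0.0 [ 0.27  0.72  0.31  1.53 -1.04  1.3   0.25]
org 72 [[49.2, 11.5, 195.8], [51.3, 13.9, 197.0], [53.2, 15.9, 198.5]]
t 13.50 angle est from lip median 1.76
```

View pics/w3.png

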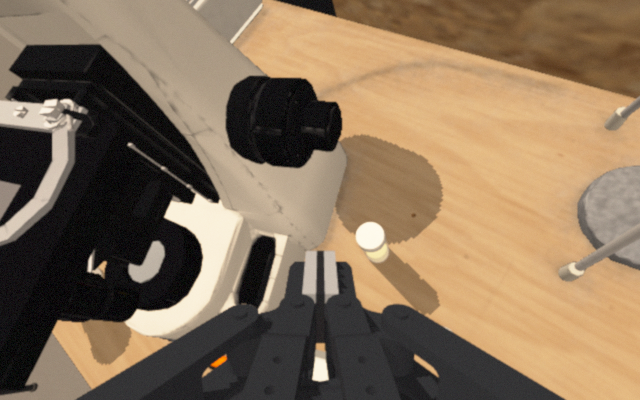

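```bash

python3 -m jog '[[[-5,-6,-16],[0,0,0],1],[[-6,-2,-5],[0,0,0],1],[[-6,-2,-5],[0,0,0],1],[[-6,-2,-5],[0,0,0],1]]'; python3 go.py 
python3 -c "
from cov import *
cover('wrist','w4');
p,d=bot.read_camera('scene'); cv2.imwrite('pics/s4.png',cv2.resize(p[150:310,270:470,::-1],None,fx=4,fy=4))"
```

```text
t: 14.05
eef_pos: [0.6815, -0.191, 0.1932]
tool_rot: [-0.268, 0.852, 0.356, 0.274]
contact_force: [1.8, 0.2, 4.7]
gripper_width: 0.001
t 14.05 TCP ph mm [ 62.5 -14.9 193.2] q [ 0.3   0.69  0.32  1.57 -1.03  1.31  0.29] F [1.8 0.2 4.7]
blue 60 [[22.2, -28.5, 85.9], [33.6, 42.2, 166.0], [35.2, 47.4, 211.6]]
org 650 [[35.4, 0.1, 193.4], [38.2, 14.4, 197.7], [40.5, 29.5, 199.0]]
t 14.05 angle est from lip median 1.64
```

View pics/w4.png

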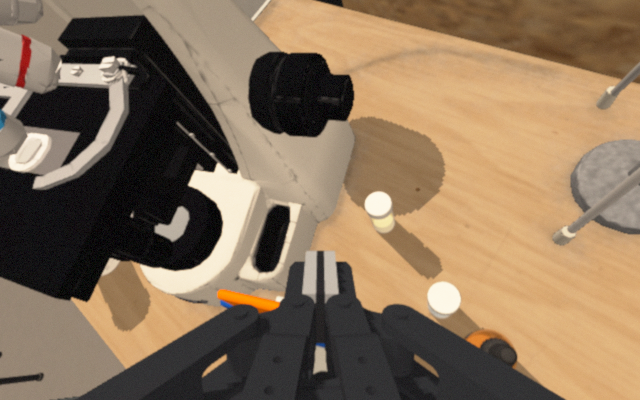

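View pics/s4.png

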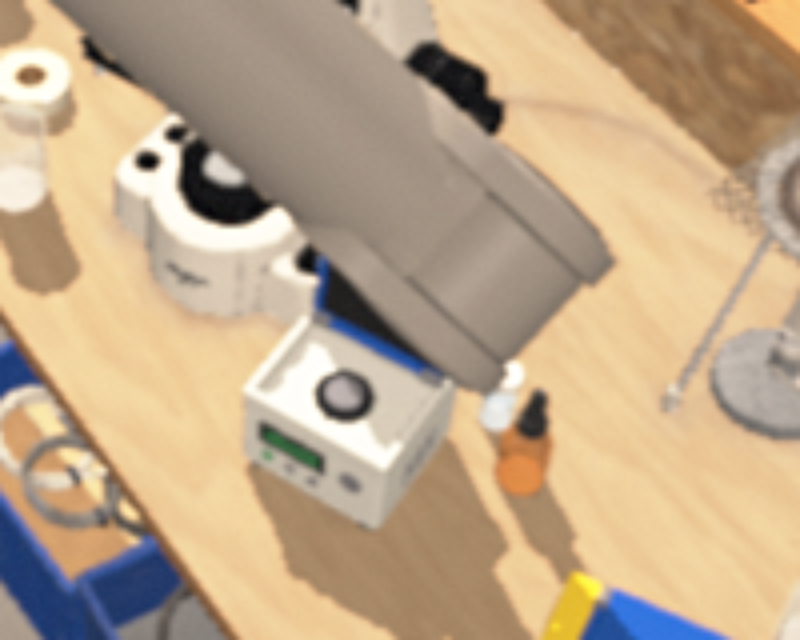

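```bash

python3 -m jog '[[[-4,-3,-7],[0,0,0],1]]'; python3 -m jog '[[[-4,-3,-7],[0,0,0],1]]'; python3 go.py 
python3 -c "
from cov import *
cover('wrist','w5')"
```

```text
t: 14.28
eef_pos: [0.6739, -0.1945, 0.1943]
tool_rot: [-0.269, 0.853, 0.356, 0.272]
contact_force: [0.3, 0.4, 0.9]
gripper_width: 0.004
t: 14.4
eef_pos: [0.6668, -0.1999, 0.1976]
tool_rot: [-0.269, 0.853, 0.355, 0.272]
contact_force: [0.6, 0.9, 0.4]
gripper_width: 0.002
t 14.40 TCP ph mm [ 45.4 -13.  197.6] q [ 0.32  0.68  0.33  1.58 -1.02  1.33  0.3 ] F [0.6 0.9 0.4]
org 590 [[21.6, 2.3, 197.3], [23.8, 15.3, 199.2], [26.2, 30.0, 200.3]]
t 14.40 angle est from lip median 1.52
```

```bash

python3 -m jog '[[[-5,-2,-5],[0,0,0],1],[[-5,-2,-5],[0,0,0],1],[[3,0,-40],[0,0,0],1],[[3,0,-50],[0,0,0],1]]'; python3 go.py -130 10 250 45 30 22.3
python3 -c "
from cov import *
cover('wrist','w6')"
```

```text
t: 14.95
eef_pos: [0.634, -0.264, 0.267]
tool_rot: [-0.27, 0.853, 0.356, 0.272]
contact_force: [0.5, -0.7, 0.7]
gripper_width: 0.003
t 14.95 TCP ph mm [-19.8 -43.5 267. ] q [ 0.39  0.64  0.37  1.49 -0.95  1.48  0.27] F [ 0.5 -0.7  0.7]
rotvec deg [ 0.3 -0.1 -0.1] | shift in present axes [-94.6 -70.5 -37.1] | in target axes [-94.5 -70.9 -36.6]
target axes in ph: unit x -> [0.756 0.23  0.612]  y -> [-0.002 -0.935  0.354]  z -> [ 0.654 -0.268 -0.707]
ik 0.0 0.0 [ 0.49  0.55  0.41  1.68 -0.88  1.49  0.44]
blue 315 [[8.1, -61.6, 91.2], [13.6, -50.3, 136.2], [19.6, -11.7, 172.3]]
org 760 [[3.1, -43.8, 163.7], [5.0, -10.5, 201.5], [9.2, 22.6, 204.0]]
t 14.95 angle est from lip median 1.36
```

```bash

python3 -m jog '[[[-48,-35,-18],[0,0,0],1],[[-47,-36,-19],[0,0,0],1],[[-25,10,27],[0,0,0],1],[[-25,10,27],[0,0,0],1],[[-24,10,26],[0,0,0],1]]'; python3 go.py -42 10 137 45 30 22.3
python3 -c "
from cov import *
cover('wrist','w7')"
```

```text
t: 15.62
eef_pos: [0.5141, -0.2896, 0.1355]
tool_rot: [-0.268, 0.853, 0.355, 0.273]
contact_force: [0.2, 0.0, 0.4]
gripper_width: 0.002
t 15.62 TCP ph mm [-130.2    9.8  135.5] q [ 0.52  0.7   0.37  1.75 -0.95  1.35  0.6 ] F [0.2 0.  0.4]
rotvec deg [ 0.5 -0.2 -0.1] | shift in present axes [67.5 19.2 53.4] | in target axes [67.7 19.7 53.1]
target axes in ph: unit x -> [0.756 0.23  0.612]  y -> [-0.002 -0.935  0.354]  z -> [ 0.654 -0.268 -0.707]
ik 0.0 0.0 [ 0.41  0.7   0.33  1.72 -1.    1.3   0.5 ]
blue 4243 [[8.7, -50.7, 78.9], [14.4, -8.9, 133.8], [25.6, 48.8, 156.1]]
org 200 [[7.6, 2.1, 158.3], [8.8, 21.3, 160.0], [9.9, 32.2, 162.5]]
t 15.62 angle est from lip median 1.30
```

View pics/w7.png

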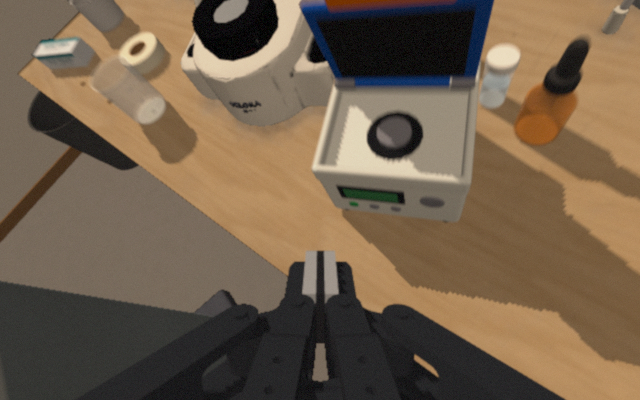

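```bash

python3 -m jog '[[[23,5,15],[0,0,0],1],[[22,5,15],[0,0,0],1],[[20,5,15],[0,0,0],1],[[0,0,0],[0,0,0],1]]'; python3 go.py -48 10 140 45 30 22.3
python3 -c "
from cov import *
cover('wrist','w8')"
```

```text
t: 16.18
eef_pos: [0.5798, -0.2357, 0.1448]
tool_rot: [-0.269, 0.851, 0.358, 0.273]
contact_force: [-0.1, 0.8, 0.1]
gripper_width: 0.003
t 16.18 TCP ph mm [-45.3  12.1 144.8] q [ 0.41  0.69  0.34  1.73 -1.    1.3   0.5 ] F [-0.1  0.8  0.1]
rotvec deg [ 0.3 -0.2  0.3] | shift in present axes [-5.2  2.6  1. ] | in target axes [-5.2  2.6  1. ]
target axes in ph: unit x -> [0.756 0.23  0.612]  y -> [-0.002 -0.935  0.354]  z -> [ 0.654 -0.268 -0.707]
ik 0.0 0.0 [ 0.42  0.7   0.34  1.72 -1.    1.31  0.5 ]
blue 2217 [[1.9, -53.7, 84.3], [4.7, -26.6, 155.0], [22.6, 43.8, 164.3]]
org 5214 [[-7.0, -36.7, 165.0], [-4.5, -8.7, 189.7], [1.0, 26.7, 195.1]]
t 16.18 angle est from lip median 1.25
```

View pics/w8.png

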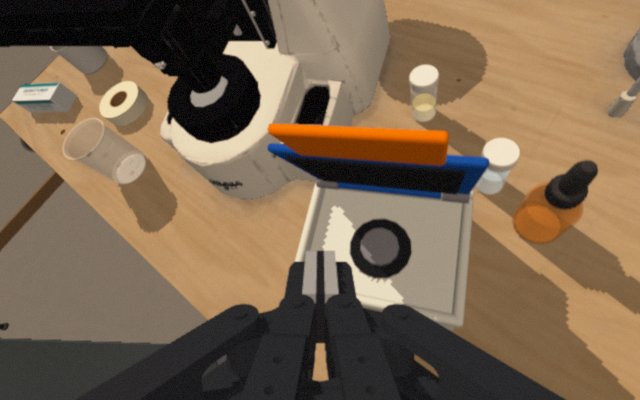

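```bash

for i in 1 2 3; do python3 -m jog '[[[0,0,0],[0,0,0],1],[[0,0,0],[0,0,0],1],[[0,0,0],[0,0,0],1],[[0,0,0],[0,0,0],1]]' | grep force; python3 -c "
from cov import *
cover('wrist','w9_$i',0)"; done
```

```text
contact_force: [0.3, 0.1, 0.3]
t 16.73 angle est from lip median 1.19
contact_force: [-0.7, 0.5, -0.4]
t 17.27 angle est from lip median 1.06
contact_force: [-0.3, -0.8, -1.0]
t 17.82 angle est from lip median 0.89
```

View pics/w9_3.png

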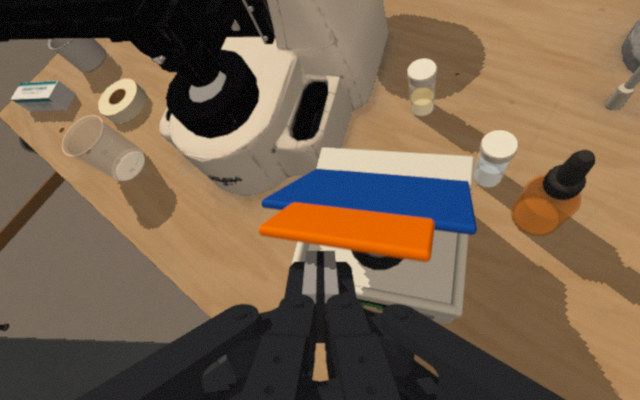

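```bash

for i in 4 5 6; do python3 -m jog '[[[0,0,0],[0,0,0],1],[[0,0,0],[0,0,0],1],[[0,0,0],[0,0,0],1]]' | grep force; python3 -c "
from cov import *
cover('wrist','w9_$i',0)"; done
```

```text
contact_force: [-0.2, 0.1, -0.4]
t 18.25 angle est from lip median 0.79
contact_force: [0.1, -0.9, -0.2]
t 18.68 angle est from lip median 0.80
contact_force: [0.3, 0.4, 0.8]
t 19.10 angle est from lip median 0.80
```

View pics/w9_6.png

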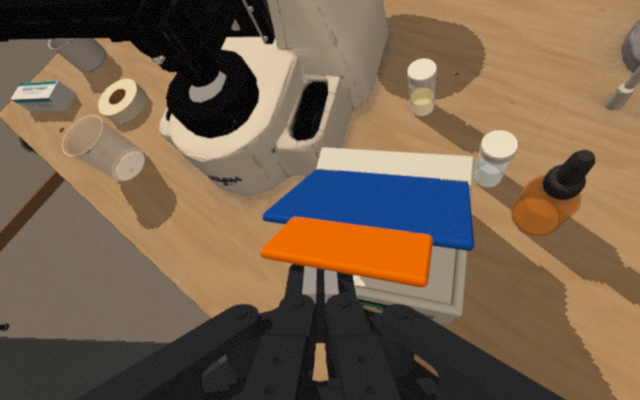

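Caught and resting at 0.80 rad on the fingertips (lip at (350,250), steady for over 0.8 s). Now I lower it at about 0.2 rad/s.

```bash

python3 -m jog '[[[-2.8,0.2,0.6],[0,0,0],1],[[-2.8,0.2,0.6],[0,0,0],1],[[-2.8,0.2,0.6],[0,0,0],1],[[-2.8,0.2,0.6],[0,0,0],1],[[-2.8,0.2,0.6],[0,0,0],1],[[-2.8,0.2,0.6],[0,0,0],1],[[-2.8,0.2,0.6],[0,0,0],1],[[-2.8,0.2,0.6],[0,0,0],1],[[-2.8,0.2,0.6],[0,0,0],1],[[-2.8,0.2,0.6],[0,0,0],1],[[-2.8,0.2,0.6],[0,0,0],1],[[-2.8,0.2,0.6],[0,0,0],1]]'; python3 go.py -68 12 120 45 30 22.3; python3 -c "
from cov import *
cover('wrist','w10',0)"
```

```text
t: 20.65
eef_pos: [0.5606, -0.2515, 0.1155]
tool_rot: [-0.268, 0.853, 0.355, 0.273]
contact_force: [-0.5, -0.9, -0.6]
gripper_width: -0.001
t 20.65 TCP ph mm [-70.1  11.3 115.5] q [ 0.45  0.72  0.34  1.74 -1.01  1.29  0.56] F [-0.5 -0.9 -0.6]
rotvec deg [ 0.4 -0.2 -0.1] | shift in present axes [ 4.5 -1.3 -1.6] | in target axes [ 4.5 -1.3 -1.6]
target axes in ph: unit x -> [0.756 0.23  0.612]  y -> [-0.002 -0.935  0.354]  z -> [ 0.654 -0.268 -0.707]
ik 0.0 0.0 [ 0.45  0.72  0.34  1.74 -1.    1.3   0.55]
t 20.65 angle est from lip median 0.49
```

View pics/w10.png

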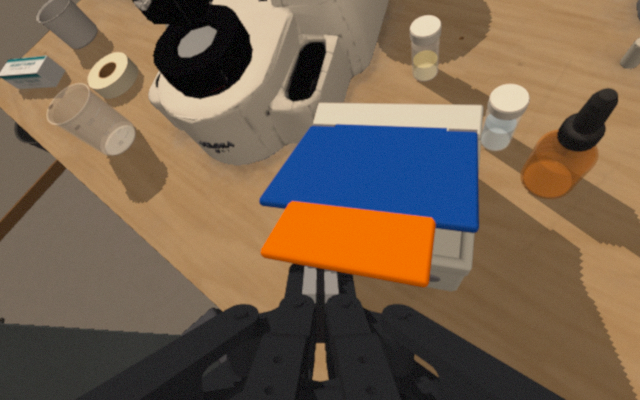

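```bash

python3 -m jog '[[[-2.3,0.5,1.4],[0,0,0],1],[[-2.3,0.5,1.4],[0,0,0],1],[[-2.3,0.5,1.4],[0,0,0],1],[[-2.3,0.5,1.4],[0,0,0],1],[[-2.3,0.5,1.4],[0,0,0],1],[[-2.3,0.5,1.4],[0,0,0],1],[[-2.3,0.5,1.4],[0,0,0],1],[[-2.3,0.5,1.4],[0,0,0],1],[[-2.3,0.5,1.4],[0,0,0],1],[[-2.3,0.5,1.4],[0,0,0],1],[[-2.3,0.5,1.4],[0,0,0],1],[[-2.3,0.5,1.4],[0,0,0],1]]'; python3 go.py -77 12 90 45 30 22.3; python3 -c "
from cov import *
cover('wrist','w11',0)"
```

```text
t: 22.2
eef_pos: [0.5534, -0.2567, 0.084]
tool_rot: [-0.268, 0.853, 0.355, 0.273]
contact_force: [-0.0, 0.2, -0.4]
gripper_width: -0.002
t 22.20 TCP ph mm [-79.   11.7  84. ] q [ 0.47  0.77  0.32  1.75 -1.02  1.26  0.61] F [-0.   0.2 -0.4]
rotvec deg [ 0.4 -0.2 -0.1] | shift in present axes [ 5.5 -1.5 -2.9] | in target axes [ 5.5 -1.5 -2.9]
target axes in ph: unit x -> [0.756 0.23  0.612]  y -> [-0.002 -0.935  0.354]  z -> [ 0.654 -0.268 -0.707]
ik 0.0 0.0 [ 0.46  0.76  0.33  1.75 -1.01  1.27  0.6 ]
t 22.20 angle est from lip median 0.22
```

View pics/w11.png

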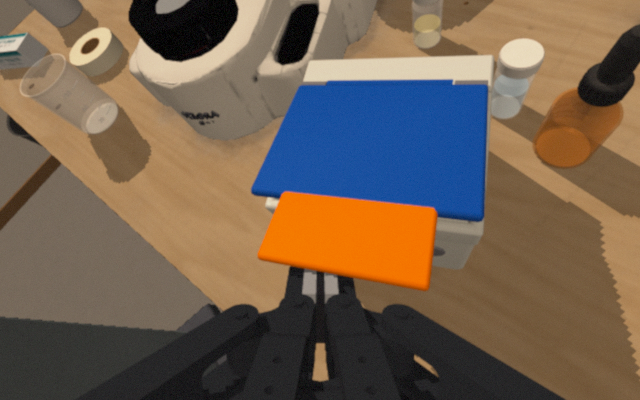

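```bash

python3 -m jog '[[[-1.8,0.7,1.9],[0,0,0],1],[[-1.8,0.7,1.9],[0,0,0],1],[[-1.8,0.7,1.9],[0,0,0],1],[[-1.8,0.7,1.9],[0,0,0],1],[[-1.8,0.7,1.9],[0,0,0],1],[[-1.8,0.7,1.9],[0,0,0],1],[[-1.8,0.7,1.9],[0,0,0],1],[[-1.8,0.7,1.9],[0,0,0],1],[[-1.8,0.7,1.9],[0,0,0],1],[[-1.8,0.7,1.9],[0,0,0],1],[[-1.8,0.7,1.9],[0,0,0],1],[[-1.8,0.7,1.9],[0,0,0],1]]'; python3 go.py -140 12 52 45 30 22.3; python3 -c "
from cov import *
cover('wrist','w12',1)"
```

```text
t: 23.75
eef_pos: [0.5533, -0.2566, 0.0516]
tool_rot: [-0.268, 0.853, 0.356, 0.273]
contact_force: [-0.6, -0.3, 0.4]
gripper_width: -0.003
t 23.75 TCP ph mm [-79.   11.8  51.6] q [ 0.48  0.82  0.31  1.75 -1.05  1.23  0.65] F [-0.6 -0.3  0.4]
rotvec deg [ 0.4 -0.2 -0. ] | shift in present axes [-45.7 -14.1 -37.8] | in target axes [-45.8 -14.3 -37.6]
target axes in ph: unit x -> [0.756 0.23  0.612]  y -> [-0.002 -0.935  0.354]  z -> [ 0.654 -0.268 -0.707]
ik 0.0 0.0 [ 0.55  0.82  0.34  1.76 -0.99  1.28  0.71]
blue 37493 [[-52.8, -52.1, 87.4], [-20.3, -12.3, 88.5], [22.4, 43.6, 89.5]]
org 16171 [[-87.4, -36.1, 87.3], [-72.5, -7.9, 88.5], [-55.4, 28.7, 89.6]]
t 23.75 angle est from lip median 0.03
```

View pics/w12.png

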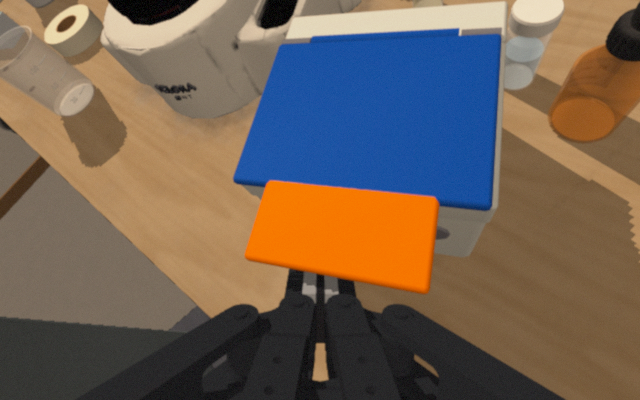

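```bash

python3 -m jog '[[[-2.6,1,2.8],[0,0,0],1],[[-8,-2,-6],[0,0,0],1],[[-19,-6,-16],[0,0,0],1],[[-23,-7,-19],[0,0,0],1],[[-38,-11,-31],[0,0,0],1],[[0,0,0],[0,0,0],1]]'; python3 go.py; python3 cov.py; python3 -c "
from cov import *
cover('wrist','w13',0)
p,d=bot.read_camera('side'); cv2.imwrite('pics/s13.png',p[:,:,::-1])"
```

```text
t: 24.55
eef_pos: [0.4551, -0.3346, 0.0473]
tool_rot: [-0.266, 0.856, 0.351, 0.272]
contact_force: [0.3, 0.8, -0.0]
gripper_width: -0.001
t 24.55 TCP ph mm [-204.5   10.4   47.3] q [ 0.63  0.83  0.37  1.77 -0.96  1.31  0.78] F [ 0.3  0.8 -0. ]
org 1897 [[-85.5, -33.7, 86.8], [-83.6, 2.2, 89.2], [-77.3, 30.1, 90.4]]
t 24.55 angle est from lip median 0.04
normal [-0.207 -0.002  0.978] tilt 1.3627661599924803 yawerr deg -179.45826737924494
t 24.60 angle est from lip median 0.04Traceback (most recent call last):
  File "cov.py", line 23, in <module>
    Q=ph[top]; print('top',len(Q),np.round(np.percentile(Q,[1,50,99],axis=0),1).tolist()); print(cv2.minAreaRect(Q[:,:2].astype(np.float32)))
                                           ~~~~~~~~~~~~~^^^^^^^^^^^^^^^^^^^^
    return _quantile_unchecked(
        a, q, axis, out, overwrite_input, method, keepdims, weights)
    return _ureduce(a,
                    func=_quantile_ureduce_func,
    ...<5 lines>...
                    overwrite_input=overwrite_input,
                    method=method)
    r = func(a, **kwargs)
    result = _quantile(arr,
                       quantiles=q,
    ...<2 lines>...
                       out=out,
                       weights=wgt)
    slices_having_nans = np.isnan(arr[-1, ...])
                                  ~~~^^^^^^^^^
IndexError: index -1 is out of bounds for axis 0 with size 0
```

View pics/w13.png

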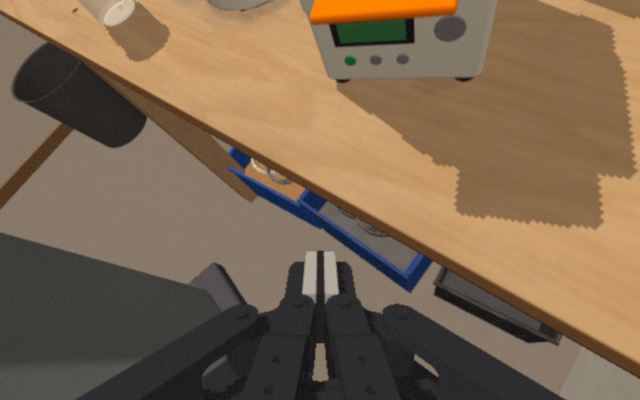

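View pics/s13.png

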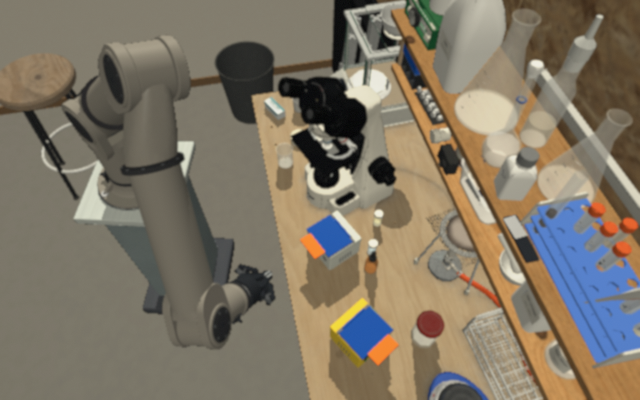

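The side view shows the cover flat and shut (blue at (332,235), orange lip at (313,245)). The photometer and the bystanders are where they were, and the gripper is clear at (250,285).

```bash
python3 -c "
from station import bot
print(bot.hand_in())"
```

```text
the job is handed in; nothing more can be done
None
```

I tipped the photometer's cover forward from behind, caught it, lowered it shut on the fingertips and handed the job in at about 25 s. The hand-in reports no verdict.

- **Tip:** I pushed the lip from behind with the closed fingertips until the cover was past upright. The wrist force reached about 5 N in one reading during the push, against the 15 N limit.
- **Catch:** The cover fell onto the fingertips at about 0.80 rad and rested there, unchanged over about 0.85 s of readings.
- **Lowering:** I brought it down at about 0.2 rad/s until it was shut, then moved the fingers straight out to the front.

Last checks before hand-in:
- **Cover:** Its top was level at about 88.5 mm from hinge to lip, so it is shut. The angle estimate from the lip read 0.03–0.04 rad, but it measures the top surface of the 5 mm plate, so it reads that high even when shut.
- **Photometer and bystanders:** In the side picture the photometer and the bystanders it shows looked unmoved. I checked this by eye and did not measure their positions again.
- **Gripper:** It was clear of everything, with only noise on the wrist force.
- **Failed check:** My check script stopped with an error when re-measuring the photometer's top, because the closed cover hid it. I used the pictures and the cover heights instead.

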